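Gauge the standoff pillars and rack the good ones

ROBOT

A 6-joint arm with a two-finger parallel gripper is mounted at the origin on the work surface. World frame = base frame: x ahead of the robot, y to its left, z up, the work surface at z = 0. Lengths are in m, angles in rad, forces in N, time in s.
With the tool pointing down it reaches from about 0.375 to 0.9 m from the base axis. Payload 3.1 kg.
Tool frame: the origin (TCP) lies midway between the tips of the shut fingers; the grasp point (between the pads) lies 19 mm behind it; z points along the fingers, y is the line along which they close (so a half turn about z gives the same grasp; the last joint's range is limited). The gripper opens to 87 mm and grips with 3 to 60 N. Pads are 19 mm wide; open, the fingers measure 117 mm over their backs; the gripper's body (75 mm by 190 mm) begins 51 mm behind the grasp point.
Start: joints at [-1.442, 0.527, 1.433, -0, 1.181, -0.178], TCP at [0.189, -0.596, 0.195] pointing down, gripper open.
Joint ranges: [-3.08, 3.08], [-0.75, 2.2], [0.22, 2.44], [-1.43, 4.57], [0, 2.65], [-2.85, 2.85]. Speed limits (rad/s): [2.79, 2.79, 3.14, 3.14, 3.14, 3.14].

INTERFACE

Orientations are given as a unit quaternion [x, y, z, w].
In Python, from rig import get_obs, cams, job gives the robot as it stands.
- The arm moves only by the tool servo_tool, never from a script. Its argument "moves" is text: rows parted by semicolons, each of 5 numbers parted by spaces: the shift along the tool's x, y, z in m, then the turn about the tool's z in degrees, then the finger opening in m, from 0 to 0.087. In form: dx dy dz spin claw; .... A call has 1 to 10 rows; each row is the pose to reach, as a shift and turn from the pose commanded when the call began, along the tool's axes at that moment; what a row does not reach only later rows make up. A row lasts 1/12 s, in which the tool goes at most 41.7 mm and 7.16 degrees, less where a joint would pass 70% of its speed; a pose out of reach is approached as far as the arm can. A call with a gripper value outside its range is refused whole. The fingers move at their own pace and stop on an object; "grip_force" is the grip in N (left out, the last holds). Time passes only in rows, so rows that repeat a pose let the fingers close. It gives the time, the measured TCP pose, the force, the opening and the grip force at its end, in the units of the state.
- get_obs(): the state, without advancing time (a new reading comes with each control period).
- cams.camera(name): name is "side" or "top"; returns the picture (420x560x3 uint8, blue, green, red); there is no depth.
- cams.camera_model(name): a dict with "fx", "fy", "cx", "cy" (pixels), "dist" ([k1, k2, p1, p2, k3] as OpenCV has them; the pictures are not rectified), "R" (3x3) and "t" (3): a world point X has camera coordinates R X + t. Camera axes: x right, y down, z forward; pixel columns grow to the right and rows downward; lengths in m; the calibration is good to about 2 mm. A picture is of the moment at which its call begins. camera_model takes no time and is no camera call.
- job.hand_in(): hands the job in; it is judged then, once.
The state is a dict: "time": time; "q": joint angles; "joint_velocities": joint speeds; "joint_torque": joint torques, N m; "position": TCP position; "tool_rot": TCP orientation; "ft_force": force on the tool from outside, world axes, zero at the start; "moment": the same for the moment, N m; "grip_width": finger opening in m; "grip_force": force on a finger pad.
Only numpy, scipy, OpenCV 4.12 (cv2) and the standard library are available. Lean on these libraries where they do the work, as an engineer would, in place of code of your own. Each camera call takes 0.05 s, during which the arm holds its last target. There are 200 camera calls.

TASK

Lift the cover plate off the rack by its knob and set it on its rubber mat. Then take the standoff pillars from the infeed mat one by one, starting at the stop block, and lower each into the step gauge until it stops: those that pass the wide upper part but stop at the narrow lower part are good and go into the rack's pockets, filled in the order of their dots from 1 without a gap; those too big to enter go into the rectangular rework tray, and those that drop right to the gauge's floor into the round scrap dish. Stand them all upright and leave the other things on the bench alone.

Things in the scene. Friction and masses are not known exactly. Their poses are not given: they have to be found in the camera images.
- cover: flat square aluminium cover plate, 134 x 134 x 6 thick, lying loose on top of the rack over its pockets; round black knob 26 in diameter standing in its middle from 6 to 44 above the origin (centre of the underside). 0.3 kg
- cover_mat: thin square rubber mat, 165 x 165 (no thickness to speak of), fixed on the table left of the rack as the robot sees it; origin at its centre, on the table
- infeed: thin grey strip mat, 75 x 350 along its y, flat on the table (no thickness to speak of: pillars on it stand at table height). Six dark round spots, stations 1 to 6, at its y = +145, +87, +29, -29, -87, -145; an aluminium stop block 22 high stands across its +y end, next to station 1. Fixed; origin at its centre
- pillar_1a: upright standoff pillar: round steel foot 22 high, aluminium stem 20 in diameter from 22 to 97, thin black flange 32 in diameter from 97 to 102 above the origin (centre of the foot's flat underside; z up the stem). 0.25 kg, bottom-heavy. Foot diameter 32 (undersize), 40 (good) or 48 (oversize). Starts on station 1: exactly one of pillar_1a and pillar_1b is there
- pillar_1b: pillar like pillar_1a, foot 32, 40 or 48 in diameter. Starts on station 1: exactly one of pillar_1a and pillar_1b is there
- pillar_2a: pillar like pillar_1a, foot 32, 40 or 48 in diameter. Starts on station 2: exactly one of pillar_2a and pillar_2b is there
- pillar_2b: pillar like pillar_1a, foot 32, 40 or 48 in diameter. Starts on station 2: exactly one of pillar_2a and pillar_2b is there
- pillar_3: pillar like pillar_1a, foot 32, 40 or 48 in diameter. Starts on station 3, which may be empty
- pillar_4: pillar like pillar_1a, foot 32, 40 or 48 in diameter. Starts on station 4, which may be empty
- pillar_5: pillar like pillar_1a, foot 32, 40 or 48 in diameter. Starts on station 5, which may be empty
- pillar_6: pillar like pillar_1a, foot 32, 40 or 48 in diameter. Starts on station 6, which may be empty
- gauge: steel step gauge fixed to the table, 56 x 80 x 42 high, with one straight slot along its own x, open at both ends (jaws 50 long). Upper (go) part, 24 to 42 above the table: 44 wide. Lower (no-go) part, 10 to 24: 36 wide. Floor at 10. Edges square, no lead-in. Origin: centre of the underside; y across the slot
- gauge_slot (a point): middle of the gauge slot's mouth, 42 above the table. A foot lowered here stops with its underside 42 (oversize, will not enter), 24 (good: passes go, stopped by no-go) or 10 (undersize: passes both) above the table. Keep hold of it there: the ledges are narrow and a pillar let go may tip
- rack: white square block 132 x 132 x 20 fixed to the table, with four square pockets 45 x 45, 12 deep, 60 apart, marked by 1 to 4 small black dots on the rim beside them. Pocket centres in the rack's x, y: pocket 1 (one dot) -30, +30; pocket 2 +30, +30; pocket 3 +30, -30; pocket 4 -30, -30; pocket floors 8 above the table. Origin: centre of the underside
- rework_tray: rectangular open steel tray, 172 (along its x) x 90 outside, walls 4 thick and 18 high, floor 4 thick, fixed; origin: centre of the underside. For oversize pillars (never more than two)
- scrap_dish: round open white dish, outside 140 across at the foot and 152 at the rim, walls 4, 26 high, floor 5 thick, fixed; origin: centre of the underside. For undersize pillars (never more than two)
- driver: bystander: screwdriver 180 long with a black handle lying on the table near the robot; origin near the middle of its underside
- objective: bystander: brass microscope objective, 34 in diameter, 44 high, standing between the gauge, the rack and the infeed mat; origin: centre of the underside
- case: bystander: black case 90 x 50 x 22 lying between the gauge and the rework tray; origin: centre of the underside
- wafer_dish: bystander: flat brass-coloured wafer dish, 96 across, 12 high, at the far right; origin: centre of the underside
Not all that is in view belongs to the job. What is shaped like the pillar_1b but green or yellow is not meant.

How it is judged:
On the way, in this order (a step that is already met when the one before it is completed fails the run):
1. the cover stands on its mat, knob up, let go (horizontal distance between cover and cover_mat below 0.05 m and height (world z) of cover below 0.008 m and angle between cover's own z axis and vertical below 0.08 rad and contact force between cover and the fingers below 0.1 N), for 0.2 s.
2. the pillar of station 1 has been lowered into the gauge slot until the gauge stopped it (((z of pillar_1a in the frame of gauge between 0.02 and 0.028 m and x of pillar_1a in the frame of gauge between -0.022 and 0.022 m and y of pillar_1a in the frame of gauge between -0.006 and 0.006 m and angle between pillar_1a's own z axis and vertical below 0.15 rad and contact force between pillar_1a and gauge above 0.4 N) or (z of pillar_1b in the frame of gauge between 0.038 and 0.046 m and x of pillar_1b in the frame of gauge between -0.022 and 0.022 m and y of pillar_1b in the frame of gauge between -0.006 and 0.006 m and angle between pillar_1b's own z axis and vertical below 0.15 rad and contact force between pillar_1b and gauge above 0.4 N))), for 0.2 s.
3. the pillar of station 2 has been lowered into the gauge slot until the gauge stopped it (((z of pillar_2a in the frame of gauge between 0.006 and 0.014 m and x of pillar_2a in the frame of gauge between -0.022 and 0.022 m and y of pillar_2a in the frame of gauge between -0.006 and 0.006 m and angle between pillar_2a's own z axis and vertical below 0.15 rad and contact force between pillar_2a and gauge above 0.4 N) or (z of pillar_2b in the frame of gauge between 0.02 and 0.028 m and x of pillar_2b in the frame of gauge between -0.022 and 0.022 m and y of pillar_2b in the frame of gauge between -0.006 and 0.006 m and angle between pillar_2b's own z axis and vertical below 0.15 rad and contact force between pillar_2b and gauge above 0.4 N))), for 0.2 s.
4. the pillar of station 3 has been lowered into the gauge slot until the gauge stopped it ((z of pillar_3 in the frame of gauge between 0.038 and 0.046 m and x of pillar_3 in the frame of gauge between -0.022 and 0.022 m and y of pillar_3 in the frame of gauge between -0.006 and 0.006 m and angle between pillar_3's own z axis and vertical below 0.15 rad and contact force between pillar_3 and gauge above 0.4 N)), for 0.2 s.
5. the pillar of station 4 has been lowered into the gauge slot until the gauge stopped it ((z of pillar_4 in the frame of gauge between 0.02 and 0.028 m and x of pillar_4 in the frame of gauge between -0.022 and 0.022 m and y of pillar_4 in the frame of gauge between -0.006 and 0.006 m and angle between pillar_4's own z axis and vertical below 0.15 rad and contact force between pillar_4 and gauge above 0.4 N)), for 0.2 s.
6. the pillar of station 5 has been lowered into the gauge slot until the gauge stopped it ((z of pillar_5 in the frame of gauge between 0.006 and 0.014 m and x of pillar_5 in the frame of gauge between -0.022 and 0.022 m and y of pillar_5 in the frame of gauge between -0.006 and 0.006 m and angle between pillar_5's own z axis and vertical below 0.15 rad and contact force between pillar_5 and gauge above 0.4 N)), for 0.2 s.
7. the pillar of station 6 has been lowered into the gauge slot until the gauge stopped it ((z of pillar_6 in the frame of gauge between 0.02 and 0.028 m and x of pillar_6 in the frame of gauge between -0.022 and 0.022 m and y of pillar_6 in the frame of gauge between -0.006 and 0.006 m and angle between pillar_6's own z axis and vertical below 0.15 rad and contact force between pillar_6 and gauge above 0.4 N)), for 0.2 s.
At the end, for the whole second after the job is handed in: Good pillars stand on the floors of rack pockets (within 8 mm of centre each way), filled from 1 with no gap; oversize ones inside the rework tray, undersize ones inside the scrap dish; all upright (0.15 rad) and at rest; the cover lies flat, knob up, its centre within 50 mm of its mat's (horizontal distance between cover and cover_mat below 0.05 m and height (world z) of cover below 0.008 m and angle between cover's own z axis and vertical below 0.08 rad and ((x of pillar_1a in the frame of rack between -0.038 and -0.022 m and y of pillar_1a in the frame of rack between 0.022 and 0.038 m and z of pillar_1a in the frame of rack below 0.012 m) or (x of pillar_1a in the frame of rack between 0.022 and 0.038 m and y of pillar_1a in the frame of rack between 0.022 and 0.038 m and z of pillar_1a in the frame of rack below 0.012 m) or (x of pillar_1a in the frame of rack between 0.022 and 0.038 m and y of pillar_1a in the frame of rack between -0.038 and -0.022 m and z of pillar_1a in the frame of rack below 0.012 m) or (x of pillar_1a in the frame of rack between -0.038 and -0.022 m and y of pillar_1a in the frame of rack between -0.038 and -0.022 m and z of pillar_1a in the frame of rack below 0.012 m)) and angle between each of pillar_1a, pillar_1b, pillar_2a, pillar_2b, pillar_3, pillar_4, pillar_5, pillar_6's own z axis and vertical below 0.15 rad and linear speed of each of pillar_1a, pillar_1b, pillar_2a, pillar_2b, pillar_3, pillar_4, pillar_5, pillar_6 below 0.02 m/s and x of pillar_1b in the frame of rework_tray between -0.082 and 0.082 m and y of pillar_1b in the frame of rework_tray between -0.041 and 0.041 m and height (world z) of each of pillar_1b, pillar_3 below 0.01 m and horizontal distance between each of pillar_2a, pillar_5 and scrap_dish below 0.066 m and height (world z) of each of pillar_2a, pillar_5 below 0.011 m and ((x of pillar_2b in the frame of rack between -0.038 and -0.022 m and y of pillar_2b in the frame of rack between 0.022 and 0.038 m and z of pillar_2b in the frame of rack below 0.012 m) or (x of pillar_2b in the frame of rack between 0.022 and 0.038 m and y of pillar_2b in the frame of rack between 0.022 and 0.038 m and z of pillar_2b in the frame of rack below 0.012 m) or (x of pillar_2b in the frame of rack between 0.022 and 0.038 m and y of pillar_2b in the frame of rack between -0.038 and -0.022 m and z of pillar_2b in the frame of rack below 0.012 m) or (x of pillar_2b in the frame of rack between -0.038 and -0.022 m and y of pillar_2b in the frame of rack between -0.038 and -0.022 m and z of pillar_2b in the frame of rack below 0.012 m)) and x of pillar_3 in the frame of rework_tray between -0.082 and 0.082 m and y of pillar_3 in the frame of rework_tray between -0.041 and 0.041 m and ((x of pillar_4 in the frame of rack between -0.038 and -0.022 m and y of pillar_4 in the frame of rack between 0.022 and 0.038 m and z of pillar_4 in the frame of rack below 0.012 m) or (x of pillar_4 in the frame of rack between 0.022 and 0.038 m and y of pillar_4 in the frame of rack between 0.022 and 0.038 m and z of pillar_4 in the frame of rack below 0.012 m) or (x of pillar_4 in the frame of rack between 0.022 and 0.038 m and y of pillar_4 in the frame of rack between -0.038 and -0.022 m and z of pillar_4 in the frame of rack below 0.012 m) or (x of pillar_4 in the frame of rack between -0.038 and -0.022 m and y of pillar_4 in the frame of rack between -0.038 and -0.022 m and z of pillar_4 in the frame of rack below 0.012 m)) and ((x of pillar_6 in the frame of rack between -0.038 and -0.022 m and y of pillar_6 in the frame of rack between 0.022 and 0.038 m and z of pillar_6 in the frame of rack below 0.012 m) or (x of pillar_6 in the frame of rack between 0.022 and 0.038 m and y of pillar_6 in the frame of rack between 0.022 and 0.038 m and z of pillar_6 in the frame of rack below 0.012 m) or (x of pillar_6 in the frame of rack between 0.022 and 0.038 m and y of pillar_6 in the frame of rack between -0.038 and -0.022 m and z of pillar_6 in the frame of rack below 0.012 m) or (x of pillar_6 in the frame of rack between -0.038 and -0.022 m and y of pillar_6 in the frame of rack between -0.038 and -0.022 m and z of pillar_6 in the frame of rack below 0.012 m)) and (not ((x of pillar_1a in the frame of rack between 0.022 and 0.038 m and y of pillar_1a in the frame of rack between 0.022 and 0.038 m and z of pillar_1a in the frame of rack below 0.012 m) or (x of pillar_2b in the frame of rack between 0.022 and 0.038 m and y of pillar_2b in the frame of rack between 0.022 and 0.038 m and z of pillar_2b in the frame of rack below 0.012 m) or (x of pillar_4 in the frame of rack between 0.022 and 0.038 m and y of pillar_4 in the frame of rack between 0.022 and 0.038 m and z of pillar_4 in the frame of rack below 0.012 m) or (x of pillar_6 in the frame of rack between 0.022 and 0.038 m and y of pillar_6 in the frame of rack between 0.022 and 0.038 m and z of pillar_6 in the frame of rack below 0.012 m)) or (x of pillar_1a in the frame of rack between -0.038 and -0.022 m and y of pillar_1a in the frame of rack between 0.022 and 0.038 m and z of pillar_1a in the frame of rack below 0.012 m) or (x of pillar_2b in the frame of rack between -0.038 and -0.022 m and y of pillar_2b in the frame of rack between 0.022 and 0.038 m and z of pillar_2b in the frame of rack below 0.012 m) or (x of pillar_4 in the frame of rack between -0.038 and -0.022 m and y of pillar_4 in the frame of rack between 0.022 and 0.038 m and z of pillar_4 in the frame of rack below 0.012 m) or (x of pillar_6 in the frame of rack between -0.038 and -0.022 m and y of pillar_6 in the frame of rack between 0.022 and 0.038 m and z of pillar_6 in the frame of rack below 0.012 m)) and (not ((x of pillar_1a in the frame of rack between 0.022 and 0.038 m and y of pillar_1a in the frame of rack between -0.038 and -0.022 m and z of pillar_1a in the frame of rack below 0.012 m) or (x of pillar_2b in the frame of rack between 0.022 and 0.038 m and y of pillar_2b in the frame of rack between -0.038 and -0.022 m and z of pillar_2b in the frame of rack below 0.012 m) or (x of pillar_4 in the frame of rack between 0.022 and 0.038 m and y of pillar_4 in the frame of rack between -0.038 and -0.022 m and z of pillar_4 in the frame of rack below 0.012 m) or (x of pillar_6 in the frame of rack between 0.022 and 0.038 m and y of pillar_6 in the frame of rack between -0.038 and -0.022 m and z of pillar_6 in the frame of rack below 0.012 m)) or (x of pillar_1a in the frame of rack between 0.022 and 0.038 m and y of pillar_1a in the frame of rack between 0.022 and 0.038 m and z of pillar_1a in the frame of rack below 0.012 m) or (x of pillar_2b in the frame of rack between 0.022 and 0.038 m and y of pillar_2b in the frame of rack between 0.022 and 0.038 m and z of pillar_2b in the frame of rack below 0.012 m) or (x of pillar_4 in the frame of rack between 0.022 and 0.038 m and y of pillar_4 in the frame of rack between 0.022 and 0.038 m and z of pillar_4 in the frame of rack below 0.012 m) or (x of pillar_6 in the frame of rack between 0.022 and 0.038 m and y of pillar_6 in the frame of rack between 0.022 and 0.038 m and z of pillar_6 in the frame of rack below 0.012 m)) and (not ((x of pillar_1a in the frame of rack between -0.038 and -0.022 m and y of pillar_1a in the frame of rack between -0.038 and -0.022 m and z of pillar_1a in the frame of rack below 0.012 m) or (x of pillar_2b in the frame of rack between -0.038 and -0.022 m and y of pillar_2b in the frame of rack between -0.038 and -0.022 m and z of pillar_2b in the frame of rack below 0.012 m) or (x of pillar_4 in the frame of rack between -0.038 and -0.022 m and y of pillar_4 in the frame of rack between -0.038 and -0.022 m and z of pillar_4 in the frame of rack below 0.012 m) or (x of pillar_6 in the frame of rack between -0.038 and -0.022 m and y of pillar_6 in the frame of rack between -0.038 and -0.022 m and z of pillar_6 in the frame of rack below 0.012 m)) or (x of pillar_1a in the frame of rack between 0.022 and 0.038 m and y of pillar_1a in the frame of rack between -0.038 and -0.022 m and z of pillar_1a in the frame of rack below 0.012 m) or (x of pillar_2b in the frame of rack between 0.022 and 0.038 m and y of pillar_2b in the frame of rack between -0.038 and -0.022 m and z of pillar_2b in the frame of rack below 0.012 m) or (x of pillar_4 in the frame of rack between 0.022 and 0.038 m and y of pillar_4 in the frame of rack between -0.038 and -0.022 m and z of pillar_4 in the frame of rack below 0.012 m) or (x of pillar_6 in the frame of rack between 0.022 and 0.038 m and y of pillar_6 in the frame of rack between -0.038 and -0.022 m and z of pillar_6 in the frame of rack below 0.012 m))); the robot touches nothing.
It fails at once if pocket 2 is filled while pocket 1 is empty (((x of pillar_1a in the frame of rack between 0.022 and 0.038 m and y of pillar_1a in the frame of rack between 0.022 and 0.038 m and z of pillar_1a in the frame of rack below 0.012 m) or (x of pillar_2b in the frame of rack between 0.022 and 0.038 m and y of pillar_2b in the frame of rack between 0.022 and 0.038 m and z of pillar_2b in the frame of rack below 0.012 m) or (x of pillar_4 in the frame of rack between 0.022 and 0.038 m and y of pillar_4 in the frame of rack between 0.022 and 0.038 m and z of pillar_4 in the frame of rack below 0.012 m) or (x of pillar_6 in the frame of rack between 0.022 and 0.038 m and y of pillar_6 in the frame of rack between 0.022 and 0.038 m and z of pillar_6 in the frame of rack below 0.012 m)) and not ((x of pillar_1a in the frame of rack between -0.038 and -0.022 m and y of pillar_1a in the frame of rack between 0.022 and 0.038 m and z of pillar_1a in the frame of rack below 0.012 m) or (x of pillar_2b in the frame of rack between -0.038 and -0.022 m and y of pillar_2b in the frame of rack between 0.022 and 0.038 m and z of pillar_2b in the frame of rack below 0.012 m) or (x of pillar_4 in the frame of rack between -0.038 and -0.022 m and y of pillar_4 in the frame of rack between 0.022 and 0.038 m and z of pillar_4 in the frame of rack below 0.012 m) or (x of pillar_6 in the frame of rack between -0.038 and -0.022 m and y of pillar_6 in the frame of rack between 0.022 and 0.038 m and z of pillar_6 in the frame of rack below 0.012 m))).
It fails at once if pocket 3 is filled while pocket 2 is empty (((x of pillar_1a in the frame of rack between 0.022 and 0.038 m and y of pillar_1a in the frame of rack between -0.038 and -0.022 m and z of pillar_1a in the frame of rack below 0.012 m) or (x of pillar_2b in the frame of rack between 0.022 and 0.038 m and y of pillar_2b in the frame of rack between -0.038 and -0.022 m and z of pillar_2b in the frame of rack below 0.012 m) or (x of pillar_4 in the frame of rack between 0.022 and 0.038 m and y of pillar_4 in the frame of rack between -0.038 and -0.022 m and z of pillar_4 in the frame of rack below 0.012 m) or (x of pillar_6 in the frame of rack between 0.022 and 0.038 m and y of pillar_6 in the frame of rack between -0.038 and -0.022 m and z of pillar_6 in the frame of rack below 0.012 m)) and not ((x of pillar_1a in the frame of rack between 0.022 and 0.038 m and y of pillar_1a in the frame of rack between 0.022 and 0.038 m and z of pillar_1a in the frame of rack below 0.012 m) or (x of pillar_2b in the frame of rack between 0.022 and 0.038 m and y of pillar_2b in the frame of rack between 0.022 and 0.038 m and z of pillar_2b in the frame of rack below 0.012 m) or (x of pillar_4 in the frame of rack between 0.022 and 0.038 m and y of pillar_4 in the frame of rack between 0.022 and 0.038 m and z of pillar_4 in the frame of rack below 0.012 m) or (x of pillar_6 in the frame of rack between 0.022 and 0.038 m and y of pillar_6 in the frame of rack between 0.022 and 0.038 m and z of pillar_6 in the frame of rack below 0.012 m))).
It fails at once if pocket 4 is filled while pocket 3 is empty (((x of pillar_1a in the frame of rack between -0.038 and -0.022 m and y of pillar_1a in the frame of rack between -0.038 and -0.022 m and z of pillar_1a in the frame of rack below 0.012 m) or (x of pillar_2b in the frame of rack between -0.038 and -0.022 m and y of pillar_2b in the frame of rack between -0.038 and -0.022 m and z of pillar_2b in the frame of rack below 0.012 m) or (x of pillar_4 in the frame of rack between -0.038 and -0.022 m and y of pillar_4 in the frame of rack between -0.038 and -0.022 m and z of pillar_4 in the frame of rack below 0.012 m) or (x of pillar_6 in the frame of rack between -0.038 and -0.022 m and y of pillar_6 in the frame of rack between -0.038 and -0.022 m and z of pillar_6 in the frame of rack below 0.012 m)) and not ((x of pillar_1a in the frame of rack between 0.022 and 0.038 m and y of pillar_1a in the frame of rack between -0.038 and -0.022 m and z of pillar_1a in the frame of rack below 0.012 m) or (x of pillar_2b in the frame of rack between 0.022 and 0.038 m and y of pillar_2b in the frame of rack between -0.038 and -0.022 m and z of pillar_2b in the frame of rack below 0.012 m) or (x of pillar_4 in the frame of rack between 0.022 and 0.038 m and y of pillar_4 in the frame of rack between -0.038 and -0.022 m and z of pillar_4 in the frame of rack below 0.012 m) or (x of pillar_6 in the frame of rack between 0.022 and 0.038 m and y of pillar_6 in the frame of rack between -0.038 and -0.022 m and z of pillar_6 in the frame of rack below 0.012 m))).
It fails at once if the screwdriver, objective, case or wafer dish is moved by more than 30 mm (distance of any of driver, objective, case, wafer_dish from where it was at the start of the episode above 0.03 m).
Of pillar_1a, pillar_1b only 1 to 1 are there at a start; the rules pass over those that are not, and their reading is None.
Of pillar_2a, pillar_2b only 1 to 1 are there at a start; the rules pass over those that are not, and their reading is None.
Of pillar_3, pillar_4, pillar_5, pillar_6 only 2 to 4 are there at a start; the rules pass over those that are not, and their reading is None.
At some moment in a run one of cover, pillar_1b, pillar_2a, pillar_3, pillar_5 may be knocked a few centimetres aside while the robot is not near it.
Once in a run the grip may slacken for a moment while it holds something.
It also fails if it takes over 210 s, if anything falls off the work surface, if the arm or the gripper's body presses on something with over 40 N, if the wrist force passes 120 N, or if a joint passes its speed limit or range.

## Working session

There is one attempt and no reset: what is moved stays moved. The work goes in short steps, Python scripts to look and compute and a tool call to move; the robot and the scene stay as the last step left them, time stands still between calls to the robot, and variables do not carry over. Pictures are saved under pics/ and viewed, at most 14 in all, crops included, and the job is handed in when it is done.

Besides the shell and the picture viewer there is one more tool, called after "Call:" as a command line: name --argument value ..., lists and objects as JSON in quotes. servo_tool: Moves the arm, as the interface text tells. Its arguments: {"type":"object","properties":{"moves":{"type":"string"},"grip_force":{"type":"number"}},"required":["moves"]}

```bash
mkdir -p pics; ls; python3 - <<'E'
from rig import get_obs,cams
import cv2
for n in ("top","side"):
    im=cams.camera(n); cv2.imwrite(f"pics/{n}0.png",im)
    m=cams.camera_model(n); print(n,{k:(v if not hasattr(v,'tolist') else v.tolist()) for k,v in m.items()})
o=get_obs(); print({k:o[k] for k in("time","position","tool_rot","grip_width","ft_force")})
E
```

```text
pics
top {'fx': 544.851721907339, 'fy': 544.851721907339, 'cx': 273.7104999549892, 'cy': 216.2570945980603, 'dist': [-0.011577231609736357, 0.0, 0.0, 0.0, 0.0], 'R': [[0.02515650451028414, -0.9996787032831468, -0.0031049127122103675], [-0.9880568144642945, -0.02439148867398023, -0.15214725324808934], [0.15202263539188887, 0.006895323226179181, -0.9883529596485819]], 't': [0.010878226590876918, 0.5633281890276954, 1.256362645330973]}
side {'fx': 412.05050681990946, 'fy': 412.05050681990946, 'cx': 279.87505379914955, 'cy': 211.97282827297101, 'dist': [0.004289467558652646, 0.0, 0.0, 0.0, 0.0], 'R': [[0.9155699449537519, -0.4021584978468325, 0.0004674472831938509], [-0.21217572250684305, -0.4840344003628122, -0.8489358998441002], [0.34163304681497425, 0.7771610141244815, -0.5284956191388206]], 't': [-0.5208005828103057, 0.180558525429975, 0.73420366819951]}
{'time': 0.1, 'position': array([ 0.18929232, -0.59491235,  0.19397248]), 'tool_rot': array([ 9.88177527e-01,  1.53310928e-01,  8.59549301e-06, -9.66923406e-04]), 'grip_width': 0.08722151240126343, 'ft_force': array([-0.83820813, -0.60301309, -0.26786666])}
```

View pics/top0.png

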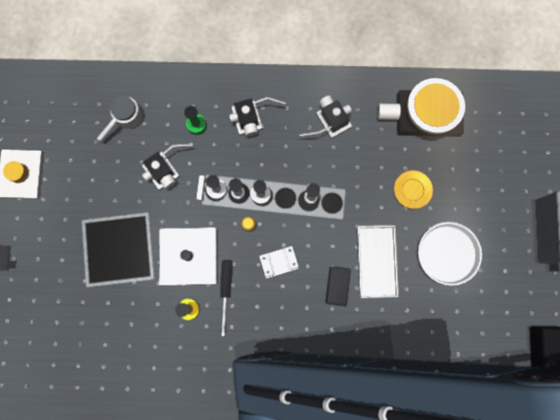

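View pics/side0.png

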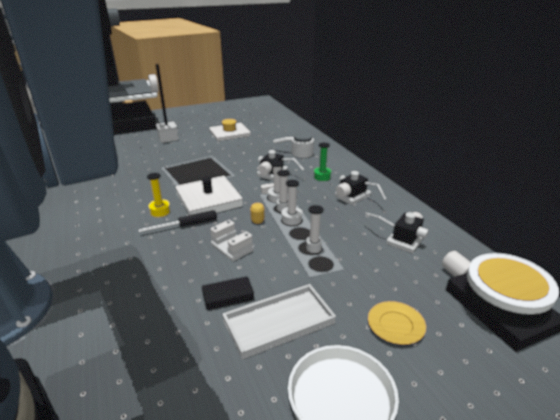

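Top view: cover with knob (187,256), mat (117,249), infeed stop block (201,187), pillars on stations 1,2,3,5 at about (216,190),(238,190),(262,192),(313,197); stations 4 (286,198) and 6 (332,203) are empty. The gauge is at (279,262), the tray at (377,261) and the dish at (449,253). Confusable with pillars: the green pillar (195,125) and the yellow one (187,309), neither wanted. For the cover knob: the dark cap of the yellow pillar. Close crops next.

```bash
cat > h.py <<'E'
import numpy as np, cv2
from rig import get_obs,cams,job
def ray(n,p):
    m=cams.camera_model(n); K=np.array([[m['fx'],0,m['cx']],[0,m['fy'],m['cy']],[0,0,1]])
    u=cv2.undistortPoints(np.array([[p]],float),K,np.array(m['dist'],float))[0,0]
    R=np.array(m['R']);t=np.array(m['t']); d=R.T@np.array([u[0],u[1],1.]); return -R.T@t,d/np.linalg.norm(d)
def plane(n,p,z):
    c,d=ray(n,p); return c+d*(z-c[2])/d[2]
def tri(pt,ps):
    (a,u),(b,v)=ray("top",pt),ray("side",ps)
    s=np.linalg.lstsq(np.array([u,-v]).T,b-a,rcond=None)[0]
    P,Q=a+s[0]*u,b+s[1]*v; return (P+Q)/2,np.linalg.norm(P-Q)
def proj(n,X):
    m=cams.camera_model(n); K=np.array([[m['fx'],0,m['cx']],[0,m['fy'],m['cy']],[0,0,1]])
    return cv2.projectPoints(np.array([X],float),cv2.Rodrigues(np.array(m['R']))[0],np.array(m['t']),K,np.array(m['dist']))[0][0,0]
E
python3 - <<'E'
import cv2
t=cv2.imread('pics/top0.png'); s=cv2.imread('pics/side0.png')
cv2.imwrite('pics/tc.png',cv2.resize(t[170:320,155:355],None,fx=4,fy=4,interpolation=cv2.INTER_CUBIC))
cv2.imwrite('pics/sc.png',cv2.resize(s[150:300,140:340],None,fx=4,fy=4,interpolation=cv2.INTER_CUBIC))
E
```

```text
(no output)
```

View pics/tc.png

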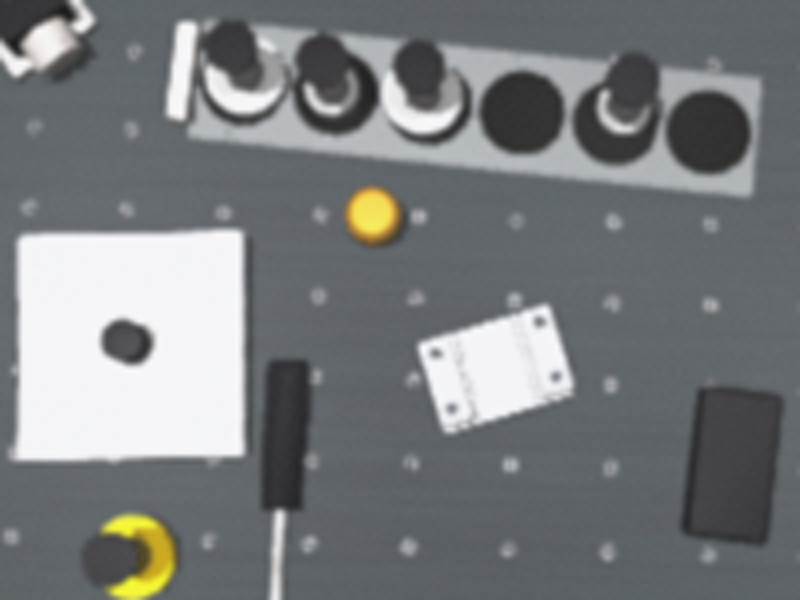

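View pics/sc.png

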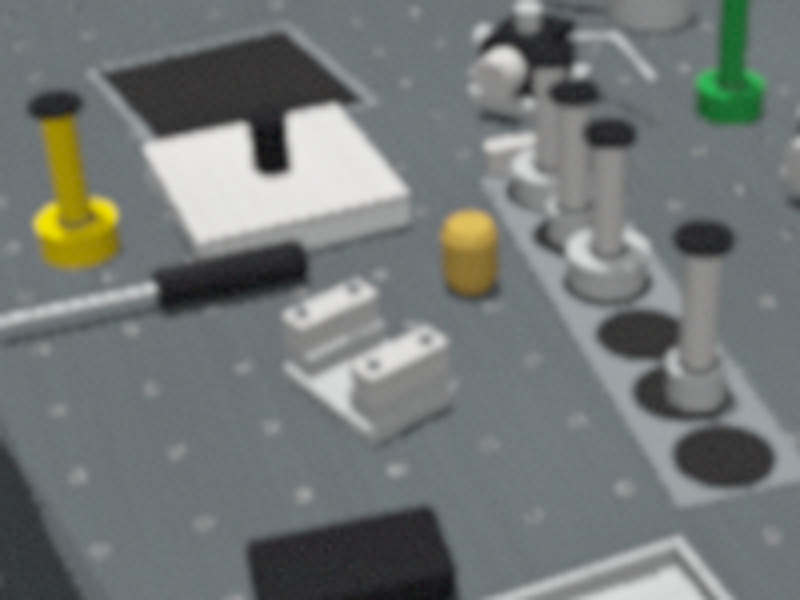

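Crops: knob top about (125,340)/4 in the top crop. The feet of stations 1 and 3 look large (~84/4 px ≈ 48 mm) and those of 2 and 5 small, which the gauge will confirm. Slot bolt holes are at (436,353),(541,320),(557,376),(452,408) in the crop. Now I measure positions.

```bash
cat > m.py <<'E'
from h import *
np.set_printoptions(precision=4,suppress=True)
T=cv2.imread('pics/top0.png');S=cv2.imread('pics/side0.png')
f=lambda p,o:((p[0]+.5)/4-.5+o[0],(p[1]+.5)/4-.5+o[1])
tc=lambda *p:f(p,(155,170)); sc=lambda *p:f(p,(140,150))
print('cam',ray('top',(0,0))[0],ray('side',(0,0))[0])
# gauge
H=[tc(436,353),tc(541,320),tc(557,376),tc(452,408)]
print('gauge top',*tri(H[0],sc(303,313)),*tri(H[1],sc(353,287)),*tri(H[2],sc(427,339)),*tri(H[3],sc(375,364)))
P=np.array([plane('top',h,.042) for h in H]);print('gauge holes',P[:,:2].tolist(),P.mean(0)); a=(P[1]+P[2]-P[0]-P[3]);print('y dir deg',np.degrees(np.arctan2(a[1],a[0])))
Ps=np.array([plane('side',sc(*q),.042) for q in((303,313),(353,287),(427,339),(375,364))]);print('side gauge',Ps.mean(0))
for n,a,b in(('1',(231,43),(548,70)),('2',(323,57),(575,93)),('3',(420,62),(610,133)),('5',(634,78),(705,238)),('knob',(126,342),(267,122)),('yel',(105,560),(55,105))):
    print(n,*tri(tc(*a),sc(*b)),plane('top',tc(*a),.064 if n=='knob' else .102))
for i,s in enumerate([(522,112),(708,132)]): print('spot',(4,6)[i],plane('top',tc(*s),0))
print('obj',tri(tc(373,214),sc(469,220)))
def big(lo,hi,box,z,name):
    x0,y0,x1,y1=box; g=cv2.inRange(cv2.cvtColor(T,cv2.COLOR_BGR2GRAY)[y0:y1,x0:x1],lo,hi)
    c=max(cv2.findContours(g,cv2.RETR_EXTERNAL,cv2.CHAIN_APPROX_NONE)[0],key=cv2.contourArea)
    r=cv2.minAreaRect(c); b=cv2.boxPoints(r)+(x0,y0); W=np.array([plane('top',q,z) for q in b])
    print(name,W.mean(0),np.linalg.norm(W[1]-W[0]),np.linalg.norm(W[2]-W[1]),W[:,:2].tolist())
big(150,255,(155,220,222,292),.026,'cover')
big(0,60,(78,205,156,292),0,'mat')
big(150,255,(350,215,405,305),.018,'tray')
big(150,255,(410,215,490,290),.026,'dish')
big(150,255,(255,240,302,282),.042,'gauge')
E
python3 m.py
```

```text
cam [0.3653 0.016  1.3275] [ 0.2643 -0.6926  0.5415]
gauge top [0.4501 0.0488 0.0341] 0.02765482877702668 [ 0.465  -0.0111  0.0838] 0.031208406386662814 [ 0.465  -0.0289  0.0565] 0.030251992921951357 [0.4507 0.0321 0.0042] 0.0365364751648141
gauge holes [[0.46313767305083153, 0.04621203674504593], [0.4841881453123444, -0.015301166558450707], [0.4513707697107933, -0.025404009307649744], [0.4310568090046615, 0.03590844583668812]] [0.4574 0.0104 0.042 ]
y dir deg -71.38783575927161
side gauge [0.4601 0.0142 0.042 ]
1 [0.6354 0.1694 0.0902] 0.0020839941511946545 [0.6338 0.1676 0.102 ]
2 [0.6277 0.1144 0.1005] 0.0009263983918251298 [0.6269 0.1144 0.102 ]
3 [0.6253 0.0588 0.1011] 0.0004027281881196804 [0.6253 0.0587 0.102 ]
5 [ 0.6199 -0.0646  0.1013] 0.0016072742489175436 [ 0.619  -0.0643  0.102 ]
knob [0.4648 0.226  0.0618] 0.0026374010907783897 [0.4633 0.2258 0.064 ]
yel [0.3403 0.2256 0.0993] 0.002442738922284007 [0.3391 0.2252 0.102 ]
spot 4 [ 0.6169 -0.0019  0.    ]
spot 6 [ 0.6072 -0.1172  0.    ]
obj (array([0.5458, 0.0853, 0.0475]), np.float64(0.0033358267196212047))
cover [0.4647
[... 500 characters left out ...]
6142368601 0.1736422440195504 [[0.5481847461565587, -0.1757536687190916], [0.5549998223433485, -0.26944399130058283], [0.3814889863721456, -0.2761981536260971], [0.37491063355316534, -0.1843508004222588]]
dish [ 0.4877 -0.3977  0.026 ] 0.15230641261380748 0.1536621977059822 [[0.5625318802334337, -0.3234041490382232], [0.5662847794284364, -0.47566431806124615], [0.412701745380094, -0.47073251754438855], [0.4090909201320544, -0.32114817995122735]]
gauge [0.4552 0.0105 0.042 ] 0.08268573093260687 0.056678264212006724 [[0.46923047473855717, 0.05860988183096341], [0.49500084362600283, -0.019957402628055745], [0.44104036034201904, -0.037297871994394965], [0.4155727876761597, 0.040815065895655346]]
```

Call:
servo_tool --moves "0.323 -0.155 0 -72.4 0.06;0.323 -0.155 0 -72.4 0.06;0.323 -0.155 0 -72.4 0.06;0.323 -0.155 0 -72.4 0.06;0.323 -0.155 0 -72.4 0.06;0.323 -0.155 0 -72.4 0.06;0.323 -0.155 0 -72.4 0.06;0.323 -0.155 0 -72.4 0.06;0.323 -0.155 0 -72.4 0.06;0.323 -0.155 0 -72.4 0.06" --grip_force 30

```text
time: 0.93
position: [0.4533, -0.3454, 0.1945]
tool_rot: [0.708, 0.707, 0.001, -0.001]
ft_force: [-1.0, -0.5, 0.1]
grip_width: 0.06
grip_force: 0.0
```

Call:
servo_tool --moves "0.4 0.01 0 0 0.06;0.4 0.01 0 0 0.06;0.4 0.01 0 0 0.06;0.4 0.01 0 0 0.06;0.4 0.01 0 0 0.06;0.4 0.01 0 0 0.06;0.4 0.01 0 0 0.06;0.4 0.01 0 0 0.06;0.4 0.01 0 0 0.06;0.4 0.01 0 0 0.06"

```text
time: 1.77
position: [0.4642, 0.0534, 0.1947]
tool_rot: [0.711, 0.703, 0.0, -0.001]
ft_force: [0.6, -0.0, 0.4]
grip_width: 0.0598
grip_force: 0.0
```

Call:
servo_tool --moves "0.171 0.001 0 0 0.06;0.171 0.001 0 0 0.06;0.171 0.001 0 0 0.06;0.171 0.001 0 0 0.06;0.171 0.001 0.04 0 0.06;0.171 0.001 0.08 0 0.06;0.171 0.001 0.08 0 0.06;0.171 0.001 0.08 0 0.06"

```text
time: 2.43
position: [0.4663, 0.2204, 0.1129]
tool_rot: [0.712, 0.703, -0.003, -0.002]
ft_force: [-0.1, 0.0, 1.1]
grip_width: 0.0602
grip_force: 0.0
```

```bash
python3 - <<'E'
from h import *
o=get_obs();print(o['time'],o['position'],o['tool_rot'],o['ft_force'])
a=cams.camera('top')[170:300,120:270];b=cams.camera('side')[130:260,140:290]
cv2.imwrite('pics/c1.png',cv2.resize(np.hstack([a,b]),None,fx=2.6,fy=2.6,interpolation=cv2.INTER_CUBIC))
E
```

```text
2.4333 [0.46626175 0.22042349 0.11289481] [ 0.71151093  0.70266578 -0.00307638 -0.00187834] [-0.08820502  0.04489946  1.07586112]
```

View pics/c1.png

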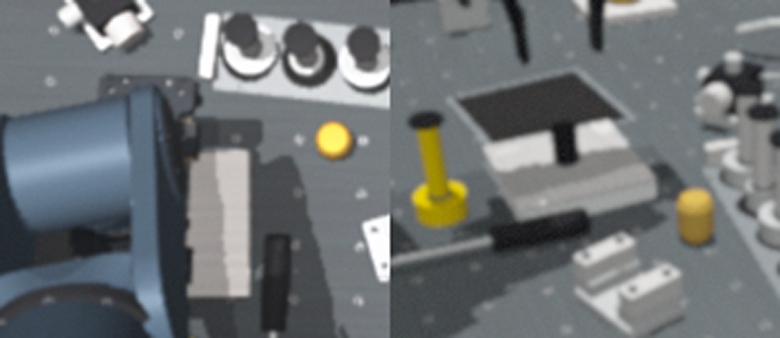

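The crop shows the fingers at (525,55) and (597,45) straddling the knob at (567,125), with the yellow pillar clear of them. I descend and grip.

Call:
servo_tool --moves "0.005 -0.002 0.02 0 0.06;0.005 -0.002 0.045 0 0.06;0.005 -0.002 0.065 0 0.06;0.005 -0.002 0.077 0 0.06;0.005 -0.002 0.077 0 0.06;0.005 -0.002 0.077 0 0.015;0.005 -0.002 0.077 0 0.015;0.005 -0.002 0.077 0 0.015;0.005 -0.002 0.077 0 0.015;0.005 -0.002 0.077 0 0.015" --grip_force 45

```text
time: 3.37
position: [0.4674, 0.2259, 0.0389]
tool_rot: [0.712, 0.702, 0.001, 0.001]
ft_force: [0.1, 0.1, -0.5]
grip_width: 0.0344
grip_force: 0.0
```

Call:
servo_tool --moves "0 0 0 0 0.015;0 0 0 0 0.015;0 0 -0.005 0 0.015;0 0 -0.015 0 0.015;0 0 -0.03 0 0.015;0 0 -0.04 0 0.015;0 0 -0.04 0 0.015"

```text
time: 3.95
position: [0.4685, 0.2264, 0.0803]
tool_rot: [0.712, 0.703, 0.002, 0.001]
ft_force: [-0.2, 0.9, -0.4]
grip_width: 0.0149
grip_force: 0.0
```

Call:
servo_tool --moves "0 0 -0.02 0 0.05;0 0 -0.02 0 0.05;0 0 -0.02 0 0.05;0 0 -0.02 0 0.05;0 0 -0.02 0 0.05;0 0 -0.02 0 0.05;0 0 -0.02 0 0.05"

```text
time: 4.53
position: [0.4663, 0.2257, 0.0971]
tool_rot: [0.712, 0.702, -0.001, -0.0]
ft_force: [-0.3, 0.5, -0.0]
grip_width: 0.0481
grip_force: 0.0
```

```bash
python3 - <<'E'
from h import *
o=get_obs();print(o['time'],o['position'],o['grip_width'],o['ft_force'])
a=cams.camera('top')[170:300,120:270];b=cams.camera('side')[130:260,140:290]
cv2.imwrite('pics/c2.png',cv2.resize(np.hstack([a,b]),None,fx=2.6,fy=2.6,interpolation=cv2.INTER_CUBIC))
for x in(-.025,.025):
  p=proj('side',o['position']+np.array([x,0,0]));print((p-[140,130])*2.6+[390,0])
print((proj('side',[.4648,.226,.064])-[140,130])*2.6+[390,0])
E
```

```text
4.5333 [0.46625333 0.22570669 0.09714605] 0.048119823719069456 [-0.33048412  0.54163637 -0.03979627]
[533.28245909 101.84773732]
[584.76993774  92.62937601]
[560.97351443 128.4444655 ]
```

View pics/c2.png

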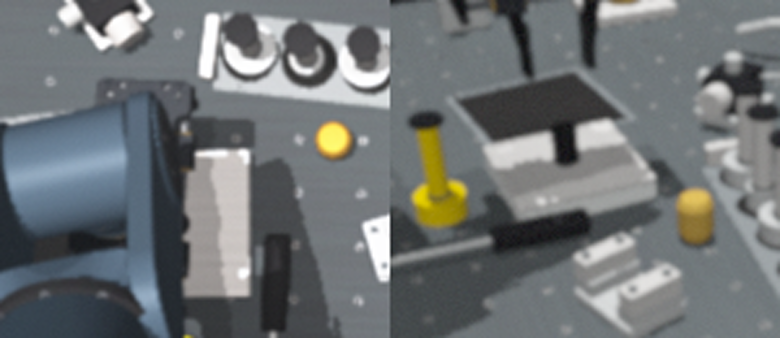

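The crop shows black fingers against the black mat, so the tips blend into it, and the knob is still at (567,125). The fingers were simply slow and I lifted too early. I grip again and wait longer.

Call:
servo_tool --moves "0 -0.002 0.02 0 0.05;0 -0.002 0.045 0 0.05;0 -0.002 0.059 0 0.05;0 -0.002 0.063 0 0.05;0 -0.002 0.063 0 0.01;0 -0.002 0.063 0 0.01;0 -0.002 0.063 0 0.01;0 -0.002 0.063 0 0.01;0 -0.002 0.063 0 0.01;0 -0.002 0.063 0 0.01"

```text
time: 5.47
position: [0.4655, 0.2259, 0.0366]
tool_rot: [0.712, 0.703, 0.001, 0.001]
ft_force: [-0.5, -1.2, 11.2]
grip_width: 0.0181
grip_force: 5.7
```

Call:
servo_tool --moves "0 0 0 0 0.01;0 0 0 0 0.01;0 0 0 0 0.01;0 0 0 0 0.01;0 0 0 0 0.01"

```text
time: 5.88
position: [0.4653, 0.2261, 0.0367]
tool_rot: [0.712, 0.703, 0.001, 0.0]
ft_force: [-1.3, 1.6, 9.8]
grip_width: 0.0101
grip_force: 5.1
```

```bash
python3 - <<'E'
from h import *
o=get_obs();print(o['time'],o['position'],o['grip_width'],o['ft_force'],o['moment'])
b=cams.camera('side')[110:230,140:290]
cv2.imwrite('pics/c3.png',cv2.resize(b,None,fx=4.5,fy=4.5,interpolation=cv2.INTER_CUBIC))
print((proj('side',o['position'])-[140,110])*4.5)
print((proj('side',[.4648,.226,.064])-[140,110])*4.5)
E
```

```text
5.8833 [0.46528815 0.22612368 0.0366923 ] 0.010125040112203693 [-1.30176931  1.59285387  9.76351476] [ 0.01182382  0.2301442  -0.0055507 ]
[301.27072932 355.03778308]
[295.91569805 312.30772876]
```

View pics/c3.png

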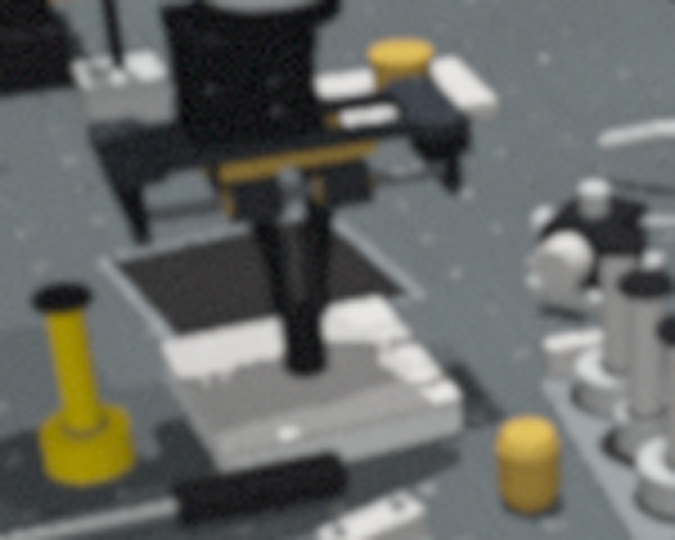

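The crop shows the fingers ending at about (300,300), right on the knob top, where the reported TCP would project to (301,355). So the tips may stand about 27 mm above the reported TCP, and the 10 N touch agrees with that. I open, then go down in small steps while watching the force.

Call:
servo_tool --moves "0 0 -0.006 0 0.055;0 0 -0.006 0 0.055;0 0 -0.006 0 0.055;0 0 -0.006 0 0.055;0 0 -0.006 0 0.055;0 0 -0.006 0 0.055;0 0 -0.006 0 0.055;0 0 -0.006 0 0.055;0 0 -0.006 0 0.055;0 0 -0.006 0 0.055"

```text
time: 6.77
position: [0.4647, 0.2258, 0.0408]
tool_rot: [0.712, 0.702, -0.0, -0.0]
ft_force: [0.3, 0.7, 0.4]
grip_width: 0.0542
grip_force: 0.0
```

Call:
servo_tool --moves "0 0 0.006 0 0.055;0 0 0.01 0 0.055;0 0 0.014 0 0.055;0 0 0.017 0 0.055;0 0 0.017 0 0.055"

```text
time: 7.18
position: [0.4641, 0.2257, 0.0229]
tool_rot: [0.712, 0.702, -0.001, -0.0]
ft_force: [0.4, -1.1, -0.1]
grip_width: 0.0551
grip_force: 0.0
```

Call:
servo_tool --moves "0 0 0.003 0 0.055;0 0 0.006 0 0.055;0 0 0.009 0 0.055;0 0 0.012 0 0.055;0 0 0.012 0 0.055"

```text
time: 7.6
position: [0.4643, 0.2257, 0.0113]
tool_rot: [0.712, 0.702, -0.0, -0.0]
ft_force: [0.1, 0.7, -0.1]
grip_width: 0.0549
grip_force: 0.0
```

Call:
servo_tool --moves "0 0 0 0 0.01;0 0 0 0 0.01;0 0 0 0 0.01;0 0 0 0 0.01;0 0 0 0 0.01;0 0 0 0 0.01;0 0 0 0 0.01;0 0 0 0 0.01;0 0 0 0 0.01;0 0 0 0 0.01"

```text
time: 8.43
position: [0.465, 0.2259, 0.012]
tool_rot: [0.712, 0.703, 0.0, 0.0]
ft_force: [0.1, 0.2, 1.4]
grip_width: 0.0249
grip_force: 45.0
```

Call:
servo_tool --moves "0 0 -0.01 0 0.01;0 0 -0.025 0 0.01;0 0 -0.035 0 0.01;0.02 0.002 -0.035 0 0.01;0.05 0.005 -0.035 0 0.01;0.08 0.008 -0.035 0 0.01;0.11 0.011 -0.035 0 0.01;0.14 0.014 -0.035 0 0.01;0.17 0.014 -0.035 0 0.01;0.181 0.014 -0.035 0 0.01"

```text
time: 9.27
position: [0.4812, 0.4109, 0.0474]
tool_rot: [0.711, 0.703, 0.002, -0.0]
ft_force: [0.1, 0.5, -3.2]
grip_width: 0.025
grip_force: 45.0
```

Call:
servo_tool --moves "0 0 0.015 0 0.01;0 0 0.03 0 0.01;0 0 0.042 0 0.01;0 0 0.05 0 0.01;0 0 0.053 0 0.01;0 0 0.055 0 0.01;0 0 0.055 0 0.01"

```text
time: 9.85
position: [0.4809, 0.4061, -0.0077]
tool_rot: [0.712, 0.702, -0.0, -0.0]
ft_force: [0.8, -0.4, -2.9]
grip_width: 0.025
grip_force: 45.0
```

Not yet touching (weight is still carried); lower slightly more, release and rise.

Call:
servo_tool --moves "0 0 0.001 0 0.01;0 0 0.002 0 0.01;0 0 0.003 0 0.01;0 0 0.003 0 0.01"

```text
time: 10.18
position: [0.4817, 0.4066, -0.008]
tool_rot: [0.712, 0.702, 0.001, 0.0]
ft_force: [-3.8, -3.5, 12.8]
grip_width: 0.025
grip_force: 45.0
```

Call:
servo_tool --moves "0 0 0 0 0.06;0 0 0 0 0.06;0 0 0 0 0.06;0 0 0 0 0.06;0 0 0 0 0.06;0 0 0 0 0.06;0 0 -0.02 0 0.06;0 0 -0.06 0 0.06;0 0 -0.1 0 0.06;0 0 -0.14 0 0.06"

```text
time: 11.02
position: [0.4805, 0.4063, 0.1295]
tool_rot: [0.712, 0.702, -0.001, -0.0]
ft_force: [0.4, 0.7, 0.2]
grip_width: 0.0598
grip_force: 0.0
```

```bash
python3 - <<'E'
from h import *
o=get_obs();print(o['time'],o['position'],o['grip_width'],o['ft_force'])
a=cams.camera('top');b=cams.camera('side');cv2.imwrite('pics/t4.png',a);cv2.imwrite('pics/s4.png',b)
cv2.imwrite('pics/c4.png',cv2.resize(np.hstack([a[170:320,80:300],b[110:260,140:340]]),None,fx=1.9,fy=1.9,interpolation=cv2.INTER_CUBIC))
E
```

```text
11.0167 [0.48049887 0.4062654  0.1294825 ] 0.05982691989176852 [0.39048127 0.70243747 0.23164766]
```

View pics/c4.png

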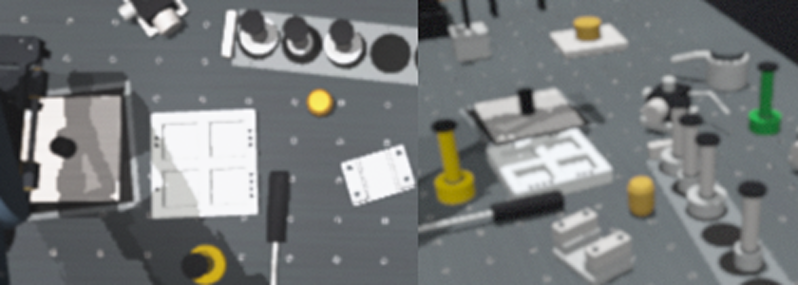

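The cover lies centred on its mat and the rack pockets are open; the pillars are unmoved. Next I take the pillar of station 1.

Call:
servo_tool --moves "-0.238 0.153 0 0 0.06;-0.238 0.153 0 0 0.06;-0.238 0.153 0 0 0.06;-0.238 0.153 0 0 0.06;-0.238 0.153 0 0 0.06;-0.238 0.153 0 0 0.06;-0.238 0.153 0 0 0.06;-0.238 0.153 0 0 0.06;-0.238 0.153 0 0 0.06;-0.238 0.153 0 0 0.06"

```text
time: 11.95
position: [0.63, 0.1668, 0.1279]
tool_rot: [0.712, 0.702, -0.001, -0.001]
ft_force: [-0.6, -0.4, 0.2]
grip_width: 0.0599
grip_force: 0.0
```

```bash
python3 - <<'E'
from h import *
o=get_obs();print(o['time'],o['position'],o['grip_width'],o['ft_force'])
b=cams.camera('side');
for X in ([.6338,.1676,.102],[.6338,.1676,.0],o['position']+[0,0,.027]): print((proj('side',X)-[220,100])*4)
cv2.imwrite('pics/c5.png',cv2.resize(b[100:240,220:350],None,fx=4,fy=4,interpolation=cv2.INTER_CUBIC))
E
```

```text
11.95 [0.62997213 0.16676417 0.12785604] 0.05994068526802897 [-0.63606415 -0.40917026  0.21017994]
[226.875779   252.68708655]
[227.43330463 394.46069867]
[221.29967    174.66068934]
```

View pics/c5.png

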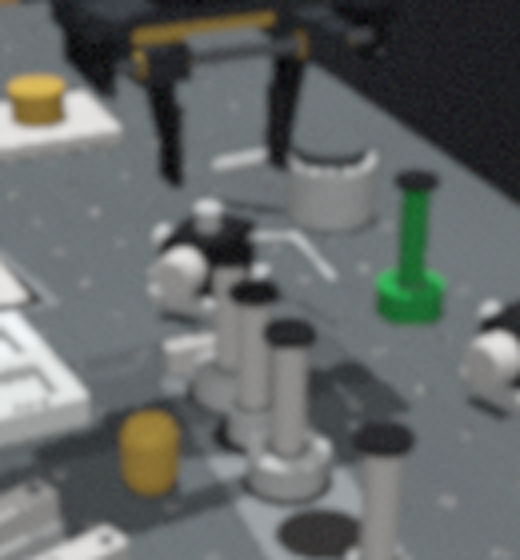

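Fingertips at (173,182) and (282,163); their midpoint (227,173) is in line with pillar 1 (column 227). I descend and grip.

Call:
servo_tool --moves "0.001 0.002 0.03 0 0.06;0.001 0.002 0.065 0 0.06;0.001 0.002 0.09 0 0.06;0.001 0.002 0.102 0 0.06;0.001 0.002 0.104 0 0.06;0.001 0.002 0.104 0 0.06"

```text
time: 12.5
position: [0.6323, 0.1688, 0.0244]
tool_rot: [0.711, 0.703, -0.0, -0.0]
ft_force: [-0.2, -0.6, 0.8]
grip_width: 0.0602
grip_force: 0.0
```

Call:
servo_tool --moves "0 0 0 0 0.01;0 0 0 0 0.01;0 0 0 0 0.01;0 0 0 0 0.01;0 0 0 0 0.01;0 0 0 0 0.01;0 0 0 0 0.01;0 0 0 0 0.01;0 0 0 0 0.01;0 0 0 0 0.01" --grip_force 40

```text
time: 13.33
position: [0.6333, 0.1676, 0.0256]
tool_rot: [0.712, 0.702, 0.0, 0.0]
ft_force: [-1.8, -0.4, 5.5]
grip_width: 0.0299
grip_force: 40.0
```

Width 0.030 means the fingers closed on the flange (32), not the stem (20). I open, go lower and regrip.

Call:
servo_tool --moves "0 0 0 0 0.06;0 0 0 0 0.06;0 0 0 0 0.06;0 0 0 0 0.06;0 0 0 0 0.06;0 0 0.004 0 0.06;0 0 0.008 0 0.06;0 0 0.012 0 0.06;0 0 0.014 0 0.06;0 0 0.014 0 0.06"

```text
time: 14.17
position: [0.6323, 0.1676, 0.0098]
tool_rot: [0.712, 0.702, -0.001, -0.001]
ft_force: [-0.8, 0.6, -0.1]
grip_width: 0.0596
grip_force: 0.0
```

Call:
servo_tool --moves "0 0 0 0 0.01;0 0 0 0 0.01;0 0 0 0 0.01;0 0 0 0 0.01;0 0 0 0 0.01;0 0 0 0 0.01;0 0 0 0 0.01;0 0 0 0 0.01;0 0 0 0 0.01;0 0 0 0 0.01"

```text
time: 15.0
position: [0.6331, 0.1676, 0.011]
tool_rot: [0.712, 0.702, 0.0, 0.0]
ft_force: [0.0, 0.3, -0.3]
grip_width: 0.0203
grip_force: 40.0
```

```bash
python3 - <<'E'
from h import *
o=get_obs();print(o['time'],o['position'],o['grip_width'],o['ft_force'])
b=cams.camera('side');
print((proj('side',o['position']+[0,0,.027])-[220,100])*4)
cv2.imwrite('pics/c6.png',cv2.resize(b[100:240,220:350],None,fx=4,fy=4,interpolation=cv2.INTER_CUBIC))
E
```

```text
15.0 [0.63306007 0.16764565 0.0109579 ] 0.02030540105979963 [ 0.03823505  0.33249782 -0.2551666 ]
[226.14879878 343.57552532]
```

View pics/c6.png

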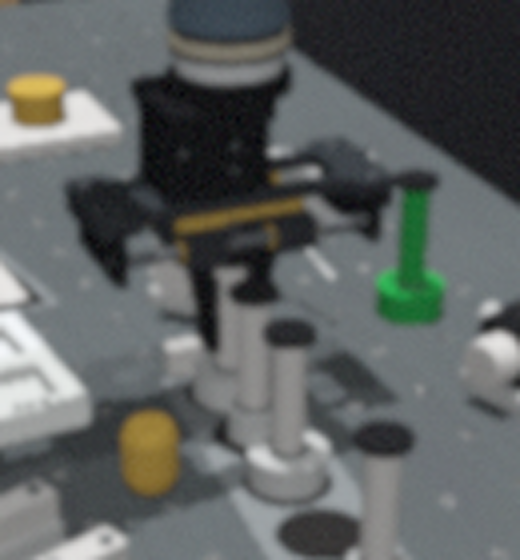

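The grip on the stem is right (20.3 mm). I lift clear and carry it over the gauge.

Call:
servo_tool --moves "0 0 -0.03 0 0.01;0 0 -0.065 0 0.01;0 0 -0.1 0 0.01;0 0 -0.115 0 0.01;-0.157 -0.176 -0.115 0 0.01;-0.157 -0.176 -0.115 0 0.01;-0.157 -0.176 -0.115 0 0.01;-0.157 -0.176 -0.115 0 0.01;-0.157 -0.176 -0.115 0 0.01;-0.157 -0.176 -0.115 0 0.01"

```text
time: 15.88
position: [0.4502, 0.012, 0.1253]
tool_rot: [0.712, 0.703, -0.002, -0.002]
ft_force: [-0.4, -0.9, -3.1]
grip_width: 0.0205
grip_force: 40.0
```

Call:
servo_tool --moves "0 0 0.03 0 0.01;0 0 0.055 0 0.01;0 0 0.065 0 0.01;0 0 0.065 0 0.01;0 0 0.065 0 0.01"

```text
time: 16.3
position: [0.4544, 0.013, 0.0604]
tool_rot: [0.712, 0.702, -0.001, -0.001]
ft_force: [-0.1, -0.0, -2.4]
grip_width: 0.0202
grip_force: 40.0
```

```bash
python3 - <<'E'
from h import *
o=get_obs();print(o['time'],o['position'],o['grip_width'],o['ft_force'])
a=cams.camera('top');b=cams.camera('side');
bt=o['position'].copy();bt[2]-=.011
print('pred base: top',(proj('top',bt)-[200,180])*3,'side',(proj('side',bt)-[150,140])*3+[390,0])
cv2.imwrite('pics/c7.png',cv2.resize(np.hstack([a[180:310,200:330],b[140:270,150:280]]),None,fx=3,fy=3,interpolation=cv2.INTER_CUBIC))
E
```

```text
16.3 [0.45442185 0.01300018 0.0603805 ] 0.020249725255398573 [-0.14885817 -0.02019193 -2.36244318]
pred base: top [232.85852672 245.11304825] side [624.00652451 266.76893608]
```

View pics/c7.png

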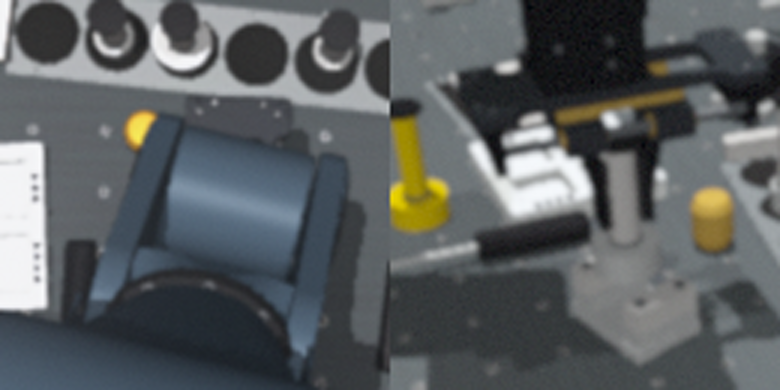

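The side view shows the foot poised over the gauge mouth. I shift slightly and lower to the stop.

Call:
servo_tool --moves "-0.002 0.002 0 0 0.01;-0.002 0.002 0.003 0 0.01;-0.002 0.002 0.005 0 0.01;-0.002 0.002 0.007 0 0.01;-0.002 0.002 0.009 0 0.01;-0.002 0.002 0.009 0 0.01;-0.002 0.002 0.009 0 0.01;-0.002 0.002 0.009 0 0.01"

```text
time: 17.07
position: [0.4575, 0.0108, 0.0527]
tool_rot: [0.712, 0.703, 0.0, 0.001]
ft_force: [-1.4, -1.1, 6.2]
grip_width: 0.0206
grip_force: 40.0
```

Stopped with the base at 42 mm, so oversize, which agrees with the picture. I hold, lift and carry it to the tray.

Call:
servo_tool --moves "0 0 0 0 0.01;0 0 0 0 0.01;0 0 -0.02 0 0.01;0 0 -0.045 0 0.01;-0.04 0.01 -0.045 0 0.01;-0.08 0.02 -0.045 0 0.01;-0.12 0.03 -0.045 0 0.01;-0.16 0.04 -0.045 0 0.01;-0.2 0.05 -0.045 0 0.01;-0.235 0.053 -0.045 0 0.01"

```text
time: 17.9
position: [0.5082, -0.2279, 0.0966]
tool_rot: [0.712, 0.702, 0.0, 0.001]
ft_force: [1.2, -0.4, -2.3]
grip_width: 0.0203
grip_force: 40.0
```

Call:
servo_tool --moves "0 0 0.03 0 0.01;0 0 0.06 0 0.01;0 0 0.075 0 0.01;0 0 0.078 0 0.01;0 0 0.081 0 0.01;0 0 0.082 0 0.01;0 0 0.082 0 0.01"

```text
time: 18.48
position: [0.5053, -0.2236, 0.016]
tool_rot: [0.711, 0.703, -0.001, -0.002]
ft_force: [-4.7, 0.5, 3.8]
grip_width: 0.0203
grip_force: 40.0
```

Call:
servo_tool --moves "0 0 0 0 0.06;0 0 0 0 0.06;0 0 0 0 0.06;0 0 0 0 0.06;0 0 0 0 0.06;0 0 0 0 0.06;0 0 0 0 0.06;0 0 -0.035 0 0.06;0 0 -0.075 0 0.06;0 0 -0.11 0 0.06"

```text
time: 19.32
position: [0.5065, -0.2245, 0.1256]
tool_rot: [0.712, 0.702, -0.0, -0.001]
ft_force: [-0.2, -0.7, 0.6]
grip_width: 0.0598
grip_force: 0.0
```

Call:
servo_tool --moves "0.2 0.07 0 0 0.06;0.2 0.07 0 0 0.06;0.2 0.07 0 0 0.06;0.2 0.07 0 0 0.06;0.2 0.07 0 0 0.06;0.2 0.07 0 0 0.06"

```text
time: 19.82
position: [0.5811, -0.0192, 0.125]
tool_rot: [0.71, 0.705, 0.002, -0.0]
ft_force: [-0.6, -0.4, -0.9]
grip_width: 0.0602
grip_force: 0.0
```

```bash
cat > q.py <<'E'
from h import *
import sys
np.set_printoptions(precision=4,suppress=True)
# dark flange tops: pixel matched near prior, refined by dark-blob centroid in both views
o=get_obs();print(o['time'],o['position'],o['grip_width'],o['ft_force'])
a=cams.camera('top');b=cams.camera('side');cv2.imwrite(f'pics/t_{sys.argv[1]}.png',a);cv2.imwrite(f'pics/s_{sys.argv[1]}.png',b)
ref={'t':cv2.imread('pics/top0.png'),'s':cv2.imread('pics/side0.png')}
P={'2':(.6275,.1144),'3':(.6253,.0588),'5':(.6195,-.0645)}
for k,v in P.items():
    for n,im,r in(('top',a,ref['t']),('side',b,ref['s'])):
        u,w=np.round(proj(n,[*v,.100])).astype(int)
        t=r[w-6:w+7,u-6:u+7]; s=im[w-22:w+23,u-22:u+23]
        q=cv2.matchTemplate(s,t,cv2.TM_CCOEFF_NORMED);_,m,_,l=cv2.minMaxLoc(q);print(k,n,'score %.2f shift'%m,l[0]-16,l[1]-16)
E
python3 q.py a
```

```text
19.8167 [ 0.5811 -0.0192  0.125 ] 0.060183195006550796 [-0.5924 -0.4069 -0.8952]
2 top score 1.00 shift 0 0
2 side score 0.91 shift 9 10
3 top score 0.59 shift -16 6
3 side score 1.00 shift 0 0
5 top score 0.53 shift -2 14
5 side score 0.99 shift 0 0
```

Call:
servo_tool --moves "0.138 0.05 0 0 0.06;0.138 0.05 0 0 0.06;0.138 0.05 0 0 0.06;0.138 0.05 0 0 0.06;0.138 0.05 0 0 0.06;0.138 0.05 0 0 0.06;0.138 0.05 0 0 0.06;0.138 0.05 0 0 0.06"

```text
time: 20.58
position: [0.6306, 0.1093, 0.1246]
tool_rot: [0.713, 0.702, -0.001, -0.0]
ft_force: [-0.6, -0.4, -0.9]
grip_width: 0.0598
grip_force: 0.0
```

Call:
servo_tool --moves "0.005 -0.003 0.035 0 0.06;0.005 -0.003 0.07 0 0.06;0.005 -0.003 0.095 0 0.06;0.005 -0.003 0.11 0 0.06;0.005 -0.003 0.114 0 0.06;0.005 -0.003 0.114 0 0.06"

```text
time: 21.08
position: [0.6271, 0.1151, 0.0096]
tool_rot: [0.712, 0.702, -0.001, -0.001]
ft_force: [0.3, -0.9, 0.5]
grip_width: 0.0599
grip_force: 0.0
```

Call:
servo_tool --moves "0 0 0 0 0.01;0 0 0 0 0.01;0 0 0 0 0.01;0 0 0 0 0.01;0 0 0 0 0.01;0 0 0 0 0.01;0 0 0 0 0.01;0 0 0 0 0.01;0 0 0 0 0.01;0 0 0 0 0.01"

```text
time: 21.92
position: [0.6277, 0.1168, 0.011]
tool_rot: [0.712, 0.703, -0.0, -0.0]
ft_force: [-2.4, -0.2, 3.0]
grip_width: 0.0201
grip_force: 40.0
```

Call:
servo_tool --moves "0 0 -0.03 0 0.01;0 0 -0.065 0 0.01;0 0 -0.1 0 0.01;0 0 -0.115 0 0.01;-0.104 -0.17 -0.115 0 0.01;-0.104 -0.17 -0.115 0 0.01;-0.104 -0.17 -0.115 0 0.01;-0.104 -0.17 -0.115 0 0.01;-0.104 -0.17 -0.115 0 0.01;-0.104 -0.17 -0.115 0 0.01"

```text
time: 22.75
position: [0.448, 0.0143, 0.1247]
tool_rot: [0.712, 0.702, -0.004, -0.005]
ft_force: [-0.1, 0.8, -3.7]
grip_width: 0.0205
grip_force: 40.0
```

Call:
servo_tool --moves "0 0 0.03 0 0.01;0 0 0.055 0 0.01;0 0 0.062 0 0.01;0 0 0.062 0 0.01;0 0 0.062 0 0.01;0 0 0.062 0 0.01"

```text
time: 23.25
position: [0.4581, 0.0149, 0.0645]
tool_rot: [0.712, 0.703, 0.001, 0.001]
ft_force: [0.4, 0.5, -2.5]
grip_width: 0.0207
grip_force: 40.0
```

```bash
cat > g.py <<'E'
from h import *
import sys
np.set_printoptions(precision=4,suppress=True)
o=get_obs();print(o['time'],o['position'],o['grip_width'],o['ft_force'])
b=cams.camera('side'); cv2.imwrite(f'pics/g_{sys.argv[1]}.png',b)
p=o['position']; c=(proj('side',p+[0,0,.025])); print('stem px pred',c)
g=cv2.cvtColor(b,cv2.COLOR_BGR2GRAY)
for v in range(int(c[1])-14,int(c[1])+16,3): print(v,g[v,int(c[0])-16:int(c[0])+17].tolist())
crop=b[180:270,190:280]; cv2.imwrite(f'pics/gc_{sys.argv[1]}.png',cv2.resize(crop,None,fx=6,fy=6,interpolation=cv2.INTER_CUBIC))
print('slot mouth mid in crop',(proj('side',[.457,.0108,.042])-[190,180])*6,'base',(proj('side',p-[0,0,.011])-[190,180])*6)
E
python3 g.py p2 | head -3
```

```text
23.25 [0.4581 0.0149 0.0645] 0.020716578348491416 [ 0.4408  0.4587 -2.4757]
stem px pred [228.1209 212.0398]
198 [249, 246, 240, 229, 201, 145, 74, 28, 19, 25, 36, 77, 118, 135, 147, 145, 143, 142, 135, 126, 100, 66, 40, 34, 23, 47, 116, 178, 202, 189, 153, 125, 119]
```

View pics/gc_p2.png

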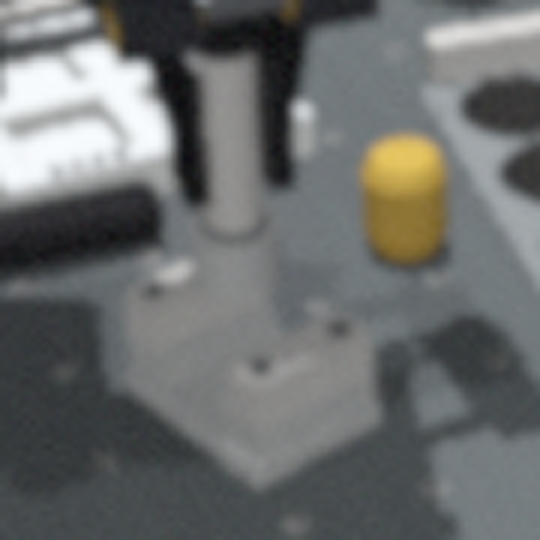

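The foot is centred over the slot mouth, within about 1 mm across by the side picture (axis lands at (239,311) against slot centre (246,308), 6x). I lower in stages.

Call:
servo_tool --moves "0 0.001 0.005 0 0.01;0 0.001 0.01 0 0.01;0 0.001 0.014 0 0.01;0 0.001 0.016 0 0.01;0 0.001 0.016 0 0.01"

```text
time: 23.72
position: [0.4581, 0.0148, 0.0474]
tool_rot: [0.712, 0.703, -0.0, 0.0]
ft_force: [0.2, -1.6, -3.7]
grip_width: 0.0204
grip_force: 40.0
```

Past the go edge, no contact. Next stage to just past the no-go ledge.

Call:
servo_tool --moves "0 0 0.005 0 0.01;0 0 0.009 0 0.01;0 0 0.013 0 0.01;0 0 0.016 0 0.01;0 0 0.016 0 0.01"

```text
time: 24.13
position: [0.4586, 0.0142, 0.0336]
tool_rot: [0.711, 0.703, 0.0, 0.001]
ft_force: [-1.4, -3.2, 20.4]
grip_width: 0.0207
grip_force: 40.0
```

```bash
python3 -c "
from rig import get_obs
import numpy as np
o=get_obs();print(o['moment'],o['ft_force'],o['position'])
s=np.array([.948,.319,0]);print('about slot axis',o['moment']@s,'n force',o['ft_force']@np.array([-.319,.948,0]))"
```

```text
[-0.37902407  0.599855    0.03357502] [-1.43688702 -3.22377559 20.4026838 ] [0.45857462 0.01420978 0.03359263]
about slot axis -0.16796107344899475 n force -2.5977723031003683
```

Stopped at the ledge, but the picture shows a 32 mm foot, so it is probably resting on an edge. The reaction points to the +n side, so I lift a little, shift 1.5 mm to -n and try again.

Call:
servo_tool --moves "0 0 -0.004 0 0.01;0 0 -0.005 0 0.01;-0.0015 0.0005 -0.005 0 0.01;-0.0015 0.0005 -0.005 0 0.01;-0.0015 0.0005 -0.001 0 0.01;-0.0015 0.0005 0.001 0 0.01;-0.0015 0.0005 0.002 0 0.01;-0.0015 0.0005 0.002 0 0.01"

```text
time: 24.8
position: [0.4592, 0.0126, 0.0329]
tool_rot: [0.711, 0.703, 0.0, 0.001]
ft_force: [-5.3, -4.4, 37.1]
grip_width: 0.0204
grip_force: 40.0
```

Call:
servo_tool --moves "0 0 -0.005 0 0.01;0 0 -0.008 0 0.01;-0.0014 0.0005 -0.008 0 0.01;-0.0014 0.0005 -0.008 0 0.01;-0.0014 0.0005 -0.004 0 0.01;-0.0014 0.0005 -0.002 0 0.01;-0.0014 0.0005 -0.001 0 0.01;-0.0014 0.0005 -0.001 0 0.01"

```text
time: 25.47
position: [0.4596, 0.0114, 0.0325]
tool_rot: [0.711, 0.703, 0.0, 0.001]
ft_force: [-2.7, -2.2, 24.8]
grip_width: 0.021
grip_force: 40.0
```

```bash
cat > f.py <<'E'
from rig import get_obs
import numpy as np
o=get_obs();s=np.array([.948,.319,0]);n=np.array([-.319,.948,0])
print(o['position'],'n %.4f s %.4f'%(o['position']@n,o['position']@s),'M_s %.3f M_n %.3f F_n %.2f F_s %.2f Fz %.1f'%(o['moment']@s,o['moment']@n,o['ft_force']@n,o['ft_force']@s,o['ft_force'][2]))
E
python3 f.py
```

```text
[0.45958069 0.01144509 0.03251355] n -0.1358 s 0.4393 M_s 0.206 M_n 0.706 F_n -1.20 F_s -3.28 Fz 24.8
```

Ambiguous, so I probe: lift off the ledge but stay inside the go part, and feel for its side walls across the slot.

Call:
servo_tool --moves "0 0 -0.006 0 0.01;0 0 -0.011 0 0.01;0 0 -0.011 0 0.01;0 0 -0.011 0 0.01"

```text
time: 25.8
position: [0.4588, 0.0121, 0.0415]
tool_rot: [0.712, 0.703, -0.0, -0.0]
ft_force: [-0.1, -0.1, -1.9]
grip_width: 0.0203
grip_force: 40.0
```

```bash
python3 f.py
```

```text
[0.45882167 0.01209641 0.041452  ] n -0.1349 s 0.4388 M_s -0.072 M_n -0.050 F_n -0.06 F_s -0.10 Fz -1.9
```

Call:
servo_tool --moves "-0.001 0.0003 0 0 0.01;-0.002 0.0007 0 0 0.01;-0.003 0.001 0 0 0.01;-0.003 0.001 0 0 0.01;-0.003 0.001 0 0 0.01"

```text
time: 26.22
position: [0.4599, 0.0089, 0.0417]
tool_rot: [0.712, 0.702, -0.0, -0.0]
ft_force: [-0.3, -0.4, -2.7]
grip_width: 0.0206
grip_force: 40.0
```

```bash
python3 f.py
```

```text
[0.45986147 0.00890867 0.04165397] n -0.1383 s 0.4388 M_s -0.057 M_n -0.133 F_n -0.29 F_s -0.45 Fz -2.7
```

Call:
servo_tool --moves "-0.001 0.0003 0 0 0.01;-0.002 0.0007 0 0 0.01;-0.003 0.001 0 0 0.01;-0.004 0.0013 0 0 0.01;-0.004 0.0013 0 0 0.01"

```text
time: 26.63
position: [0.4614, 0.0047, 0.0419]
tool_rot: [0.712, 0.702, 0.0, 0.0]
ft_force: [-0.0, -0.2, -2.8]
grip_width: 0.0205
grip_force: 40.0
```

```bash
python3 f.py
```

```text
[0.46136901 0.00473443 0.041887  ] n -0.1427 s 0.4389 M_s -0.041 M_n -0.110 F_n -0.17 F_s -0.07 Fz -2.8
```

Call:
servo_tool --moves "-0.001 0.0003 0 0 0.01;-0.002 0.0007 0 0 0.01;-0.003 0.001 0 0 0.01;-0.003 0.001 0 0 0.01"

```text
time: 26.97
position: [0.4618, 0.0023, 0.0419]
tool_rot: [0.712, 0.702, 0.0, -0.001]
ft_force: [0.5, 3.1, 0.2]
grip_width: 0.0209
grip_force: 40.0
```

```bash
python3 f.py
```

```text
[0.46175007 0.00231384 0.04187469] n -0.1451 s 0.4385 M_s 0.511 M_n -0.214 F_n 2.80 F_s 1.50 Fz 0.2
```

The -n wall is felt at n = -0.1447, so the slot centre is at TCP n ≈ -0.1387. I move there and check.

Call:
servo_tool --moves "0.003 -0.001 0 0 0.01;0.0066 -0.0022 0 0 0.01;0.0066 -0.0022 0 0 0.01;0.0066 -0.0022 0 0 0.01"

```text
time: 27.3
position: [0.4599, 0.0088, 0.0418]
tool_rot: [0.711, 0.703, -0.0, 0.0]
ft_force: [-0.3, 1.2, -2.5]
grip_width: 0.0205
grip_force: 40.0
```

```bash
python3 f.py
```

```text
[0.45990107 0.00877248 0.04183401] n -0.1384 s 0.4388 M_s -0.045 M_n -0.046 F_n 1.24 F_s 0.09 Fz -2.5
```

Call:
servo_tool --moves "0 0 0.005 0 0.01;0 0 0.009 0 0.01;0 0 0.012 0 0.01;0 0 0.014 0 0.01;0 0 0.015 0 0.01;0 0 0.015 0 0.01"

```text
time: 27.8
position: [0.4598, 0.0086, 0.0264]
tool_rot: [0.712, 0.702, -0.0, -0.0]
ft_force: [-0.3, -0.0, -3.2]
grip_width: 0.0204
grip_force: 40.0
```

Through the no-go part. Down to the floor.

Call:
servo_tool --moves "0 0 0.003 0 0.01;0 0 0.005 0 0.01;0 0 0.007 0 0.01;0 0 0.009 0 0.01;0 0 0.009 0 0.01;0 0 0.009 0 0.01;0 0 0.009 0 0.01"

```text
time: 28.38
position: [0.4602, 0.0088, 0.0207]
tool_rot: [0.712, 0.703, 0.001, 0.001]
ft_force: [-3.2, 1.5, 28.4]
grip_width: 0.0206
grip_force: 40.0
```

On the floor (base at 10 mm), so undersize. Lift high and carry it to the scrap dish.

Call:
servo_tool --moves "0 0 -0.02 0 0.01;0 0 -0.055 0 0.01;0 0 -0.09 0 0.01;0 0 -0.115 0 0.01;-0.04 0.005 -0.115 0 0.01;-0.08 0.01 -0.115 0 0.01;-0.12 0.015 -0.115 0 0.01;-0.16 0.02 -0.115 0 0.01;-0.2 0.027 -0.115 0 0.01;-0.24 0.033 -0.115 0 0.01"

```text
time: 29.22
position: [0.4895, -0.2335, 0.1327]
tool_rot: [0.712, 0.702, 0.0, -0.0]
ft_force: [1.1, 0.9, -2.8]
grip_width: 0.0207
grip_force: 40.0
```

Call:
servo_tool --moves "-0.04 0.006 0 0 0.01;-0.08 0.012 0 0 0.01;-0.12 0.017 0 0 0.01;-0.15 0.021 0 0 0.01;-0.167 0.022 0 0 0.01;-0.167 0.022 0 0 0.01;-0.167 0.022 0 0 0.01"

```text
time: 29.8
position: [0.5088, -0.3994, 0.1319]
tool_rot: [0.712, 0.702, 0.0, -0.001]
ft_force: [0.4, 0.6, -2.3]
grip_width: 0.0202
grip_force: 40.0
```

Call:
servo_tool --moves "0 0.006 0.035 0 0.01;0 0.006 0.07 0 0.01;0 0.006 0.1 0 0.01;0 0.006 0.11 0 0.01;0 0.006 0.114 0 0.01;0 0.006 0.117 0 0.01;0 0.006 0.118 0 0.01;0 0.006 0.118 0 0.01"

```text
time: 30.47
position: [0.5171, -0.4003, 0.0167]
tool_rot: [0.712, 0.703, -0.0, 0.002]
ft_force: [-0.3, -0.0, -3.6]
grip_width: 0.0202
grip_force: 40.0
```

Call:
servo_tool --moves "0 0 0.001 0 0.01;0 0 0.002 0 0.01;0 0 0.003 0 0.01;0 0 0.003 0 0.01"

```text
time: 30.8
position: [0.5174, -0.4009, 0.0159]
tool_rot: [0.712, 0.703, -0.0, 0.003]
ft_force: [-0.2, 2.1, 11.0]
grip_width: 0.02
grip_force: 40.0
```

Call:
servo_tool --moves "0 0 -0.002 0 0.06;0 0 -0.002 0 0.06;0 0 -0.002 0 0.06;0 0 -0.002 0 0.06;0 0 -0.002 0 0.06;0 0 -0.002 0 0.06;0 0 -0.002 0 0.06;0 0 -0.04 0 0.06;0 0 -0.08 0 0.06;0 0 -0.112 0 0.06"

```text
time: 31.63
position: [0.5158, -0.3993, 0.125]
tool_rot: [0.712, 0.702, 0.0, -0.0]
ft_force: [-0.2, -0.4, 1.1]
grip_width: 0.0596
grip_force: 0.0
```

```bash
python3 q.py b; python3 - <<'E'
import cv2,numpy as np
a=cv2.imread('pics/t_b.png');b=cv2.imread('pics/s_b.png')
cv2.imwrite('pics/v_b.png',np.hstack([cv2.resize(a[160:320,160:500],(400,188)),cv2.resize(b[140:420,150:430],(188,188))]))
E
```

```text
31.6333 [ 0.5158 -0.3993  0.125 ] 0.05962662462276439 [-0.1516 -0.4453  1.1092]
2 top score 0.83 shift 3 4
2 side score 0.90 shift 8 10
3 top score 1.00 shift 0 0
3 side score 0.99 shift 0 0
5 top score 1.00 shift 0 0
5 side score 1.00 shift 0 0
```

Call:
servo_tool --moves "0.4 0.095 0 0 0.06;0.4 0.095 0 0 0.06;0.4 0.095 0 0 0.06;0.4 0.095 0 0 0.06;0.4 0.095 0 0 0.06;0.4 0.095 0 0 0.06;0.4 0.095 0 0 0.06;0.4 0.095 0 0 0.06;0.4 0.095 0 0 0.06;0.4 0.095 0 0 0.06"

```text
time: 32.57
position: [0.6155, 0.0024, 0.1229]
tool_rot: [0.711, 0.703, -0.0, -0.001]
ft_force: [-0.6, -0.4, -0.0]
grip_width: 0.0598
grip_force: 0.0
```

Call:
servo_tool --moves "0.058 0.0145 0 0 0.06;0.058 0.0145 0 0 0.06;0.058 0.0145 0 0 0.06;0.058 0.0145 0 0 0.06;0.058 0.0145 0 0 0.06"

```text
time: 32.98
position: [0.6304, 0.0566, 0.1231]
tool_rot: [0.712, 0.702, -0.001, -0.0]
ft_force: [0.4, 0.2, -0.5]
grip_width: 0.06
grip_force: 0.0
```

Call:
servo_tool --moves "0.002 -0.004 0.035 0 0.06;0.002 -0.004 0.07 0 0.06;0.002 -0.004 0.095 0 0.06;0.002 -0.004 0.108 0 0.06;0.002 -0.004 0.112 0 0.06;0.002 -0.004 0.112 0 0.06"

```text
time: 33.48
position: [0.6267, 0.0582, 0.0111]
tool_rot: [0.712, 0.702, -0.001, -0.001]
ft_force: [0.4, 0.7, 0.5]
grip_width: 0.06
grip_force: 0.0
```

Call:
servo_tool --moves "0 0 0 0 0.01;0 0 0 0 0.01;0 0 0 0 0.01;0 0 0 0 0.01;0 0 0 0 0.01;0 0 0 0 0.01;0 0 0 0 0.01;0 0 0 0 0.01;0 0 0 0 0.01;0 0 0 0 0.01"

```text
time: 34.32
position: [0.6263, 0.0596, 0.0118]
tool_rot: [0.712, 0.703, -0.001, -0.001]
ft_force: [-2.9, 0.9, 2.0]
grip_width: 0.0207
grip_force: 40.0
```

Call:
servo_tool --moves "0 0 -0.03 0 0.01;0 0 -0.065 0 0.01;0 0 -0.1 0 0.01;0 0 -0.115 0 0.01;-0.052 -0.168 -0.115 0 0.01;-0.052 -0.168 -0.115 0 0.01;-0.052 -0.168 -0.115 0 0.01;-0.052 -0.168 -0.115 0 0.01;-0.052 -0.168 -0.115 0 0.01;-0.052 -0.168 -0.115 0 0.01"

```text
time: 35.15
position: [0.4537, 0.0097, 0.1263]
tool_rot: [0.712, 0.702, -0.002, -0.002]
ft_force: [0.8, 0.1, -1.9]
grip_width: 0.0203
grip_force: 40.0
```

Call:
servo_tool --moves "0 0 0.03 0 0.01;0 0 0.055 0 0.01;0 0 0.065 0 0.01;0 0 0.065 0 0.01;0 0 0.065 0 0.01;0 0 0.065 0 0.01"

```text
time: 35.65
position: [0.4603, 0.0094, 0.0623]
tool_rot: [0.712, 0.703, 0.001, 0.001]
ft_force: [-0.2, -0.0, -1.7]
grip_width: 0.0206
grip_force: 40.0
```

Over the slot; lower to contact (expected at R ≈ 0.054).

Call:
servo_tool --moves "-0.002 -0.001 0.004 0 0.01;-0.002 -0.001 0.007 0 0.01;-0.002 -0.001 0.009 0 0.01;-0.002 -0.001 0.011 0 0.01;-0.002 -0.001 0.011 0 0.01;-0.002 -0.001 0.011 0 0.01;-0.002 -0.001 0.011 0 0.01;-0.002 -0.001 0.011 0 0.01"

```text
time: 36.32
position: [0.4583, 0.008, 0.0534]
tool_rot: [0.712, 0.702, 0.001, 0.001]
ft_force: [-1.8, 3.1, 21.2]
grip_width: 0.0201
grip_force: 40.0
```

Stopped at 42 mm, so oversize. I carry it to the other half of the tray, turning the gripper so its body clears the first pillar.

Call:
servo_tool --moves "0 0 -0.02 0 0.01;0 0 -0.05 0 0.01;-0.03 -0.008 -0.05 7 0.01;-0.06 -0.016 -0.05 14 0.01;-0.09 -0.024 -0.05 21 0.01;-0.12 -0.032 -0.05 28 0.01;-0.15 -0.036 -0.05 35 0.01;-0.18 -0.038 -0.05 42 0.01;-0.21 -0.038 -0.05 49 0.01;-0.236 -0.038 -0.05 56 0.01"

```text
time: 37.15
position: [0.4163, -0.2301, 0.1011]
tool_rot: [0.959, 0.283, 0.0, 0.001]
ft_force: [0.9, 1.0, -2.8]
grip_width: 0.0206
grip_force: 40.0
```

Call:
servo_tool --moves "0 0 0 0 0.01;0 0 0 0 0.01;0 0 0 0 0.01"

```text
time: 37.4
position: [0.4157, -0.2271, 0.1007]
tool_rot: [0.958, 0.286, -0.0, -0.001]
ft_force: [0.3, -0.4, -2.2]
grip_width: 0.0207
grip_force: 40.0
```

Call:
servo_tool --moves "0 0 0.03 0 0.01;0 0 0.06 0 0.01;0 0 0.077 0 0.01;0 0 0.082 0 0.01;0 0 0.085 0 0.01;0 0 0.087 0 0.01;0 0 0.087 0 0.01"

```text
time: 37.98
position: [0.4152, -0.2249, 0.0159]
tool_rot: [0.958, 0.287, -0.001, -0.002]
ft_force: [-2.0, 5.5, 10.6]
grip_width: 0.0205
grip_force: 40.0
```

Call:
servo_tool --moves "0 0 -0.001 0 0.055;0 0 -0.001 0 0.055;0 0 -0.001 0 0.055;0 0 -0.001 0 0.055;0 0 -0.001 0 0.055;0 0 -0.001 0 0.055;0 0 -0.001 0 0.055;0 0 -0.035 0 0.055;0 0 -0.075 0 0.055;0 0 -0.11 14.8 0.055"

```text
time: 38.82
position: [0.4158, -0.2275, 0.1245]
tool_rot: [0.974, 0.225, -0.001, -0.001]
ft_force: [0.9, -0.4, 0.1]
grip_width: 0.0548
grip_force: 0.0
```

Call:
servo_tool --moves "0 0 0 7.6 0.055;0 0 0 7.6 0.055;0 0 0 7.6 0.055"

```text
time: 39.07
position: [0.4161, -0.2277, 0.1238]
tool_rot: [0.987, 0.162, -0.0, -0.0]
ft_force: [-0.2, 0.3, -0.3]
grip_width: 0.0555
grip_force: 0.0
```

```bash
python3 q.py c
```

```text
39.0667 [ 0.4161 -0.2277  0.1238] 0.055545079745702115 [-0.1708  0.2937 -0.2517]
2 top score 0.83 shift 3 4
2 side score 0.66 shift 11 2
3 top score 0.65 shift -16 6
3 side score 0.56 shift -11 -5
5 top score 1.00 shift 0 0
5 side score 0.92 shift 1 0
```

Call:
servo_tool --moves "0.245 -0.09 0 0 0.055;0.245 -0.09 0 0 0.055;0.245 -0.09 0 0 0.055;0.245 -0.09 0 0 0.055;0.245 -0.09 0 0 0.055;0.245 -0.09 0 0 0.055;0.245 -0.09 0 0 0.055;0.245 -0.09 0 0 0.055;0.245 -0.09 0 0 0.055;0.245 -0.09 0 0 0.055"

```text
time: 40.0
position: [0.618, -0.0654, 0.1225]
tool_rot: [0.987, 0.161, -0.002, -0.001]
ft_force: [-0.7, 1.1, 0.6]
grip_width: 0.0551
grip_force: 0.0
```

Call:
servo_tool --moves "0.001 0 0.035 0 0.055;0.001 0 0.07 0 0.055;0.001 0 0.095 0 0.055;0.001 0 0.107 0 0.055;0.001 0 0.111 0 0.055;0.001 0 0.111 0 0.055"

```text
time: 40.5
position: [0.6201, -0.0654, 0.0123]
tool_rot: [0.987, 0.16, -0.001, -0.0]
ft_force: [0.2, 0.6, -0.4]
grip_width: 0.0547
grip_force: 0.0
```

Call:
servo_tool --moves "0 0 0 0 0.01;0 0 0 0 0.01;0 0 0 0 0.01;0 0 0 0 0.01;0 0 0 0 0.01;0 0 0 0 0.01;0 0 0 0 0.01;0 0 0 0 0.01;0 0 0 0 0.01;0 0 0 0 0.01"

```text
time: 41.33
position: [0.6214, -0.0643, 0.0133]
tool_rot: [0.987, 0.161, 0.0, -0.0]
ft_force: [-1.0, 1.4, 5.7]
grip_width: 0.0202
grip_force: 40.0
```

```bash
python3 - <<'E'
from h import *
o=get_obs();p=o['position'];q=np.array(o['tool_rot']);a=2*np.arctan2(q[1],q[0])
X=np.array([np.cos(a),np.sin(a)]);Y=np.array([X[1],-X[0]]);n=np.array([-.319,.948]);s=np.array([.948,.319])
t=s*.4375+n*(-.1397);d=t-p[:2];print(p,np.degrees(a),t,'dx %.4f dy %.4f'%(d@X,d@Y))
E
```

```text
[ 0.62138689 -0.06426444  0.01334192] 18.491797126856895 [0.4593143 0.0071269] dx -0.1311 dy -0.1191
```

Call:
servo_tool --moves "0 0 -0.03 0 0.01;0 0 -0.065 0 0.01;0 0 -0.075 0 0.01;-0.131 -0.119 -0.075 0 0.01;-0.131 -0.119 -0.075 0 0.01;-0.131 -0.119 -0.075 0 0.01;-0.131 -0.119 -0.075 0 0.01;-0.131 -0.119 -0.075 0 0.01;-0.131 -0.119 -0.075 0 0.01;-0.131 -0.119 -0.075 0 0.01"

```text
time: 42.17
position: [0.4591, 0.0069, 0.0876]
tool_rot: [0.987, 0.161, 0.0, 0.0]
ft_force: [0.6, -0.4, -2.4]
grip_width: 0.0204
grip_force: 40.0
```

Call:
servo_tool --moves "0 0 0.01 0 0.01;0 0 0.02 0 0.01;0 0 0.02 0 0.01;0 0 0.02 0 0.01"

```text
time: 42.5
position: [0.4606, 0.0061, 0.0673]
tool_rot: [0.987, 0.16, 0.0, 0.0]
ft_force: [-1.1, 0.1, -1.9]
grip_width: 0.0202
grip_force: 40.0
```

```bash
python3 f.py
```

```text
[0.46063527 0.00611385 0.06734262] n -0.1411 s 0.4386 M_s -0.092 M_n -0.003 F_n 0.40 F_s -1.00 Fz -1.9
```

Call:
servo_tool --moves "0 -0.001 0.005 0 0.01;0 -0.001 0.01 0 0.01;0 -0.001 0.014 0 0.01;0 -0.001 0.017 0 0.01;0 -0.001 0.018 0 0.01;0 -0.001 0.018 0 0.01"

```text
time: 43.0
position: [0.4587, 0.0078, 0.0495]
tool_rot: [0.987, 0.161, -0.0, -0.0]
ft_force: [0.3, 0.0, -2.7]
grip_width: 0.0204
grip_force: 40.0
```

```bash
python3 f.py
```

```text
[0.45867661 0.00781065 0.04954569] n -0.1389 s 0.4373 M_s -0.008 M_n 0.015 F_n -0.05 F_s 0.28 Fz -2.7
```

Inside the go part at n = -0.1389. Continue to just past the ledge.

Call:
servo_tool --moves "0 0.001 0.005 0 0.01;0 0.001 0.009 0 0.01;0 0.001 0.012 0 0.01;0 0.001 0.014 0 0.01;0 0.001 0.015 0 0.01;0 0.001 0.015 0 0.01"

```text
time: 43.5
position: [0.4604, 0.007, 0.0364]
tool_rot: [0.987, 0.16, 0.002, 0.0]
ft_force: [-1.5, 3.4, 15.6]
grip_width: 0.0207
grip_force: 40.0
```

```bash
python3 f.py
```

```text
[0.460404  0.0069948 0.0363787] n -0.1402 s 0.4387 M_s 0.351 M_n 0.089 F_n 3.69 F_s -0.39 Fz 15.6
```

Contact on the ledge with the reaction from the -n side, so I lift and shift 3 mm to +n.

Call:
servo_tool --moves "0 0 -0.004 0 0.01;0 0 -0.006 0 0.01;0 -0.003 -0.006 0 0.01;0 -0.003 -0.006 0 0.01;0 -0.003 -0.003 0 0.01;0 -0.003 0 0 0.01;0 -0.003 0.002 0 0.01;0 -0.003 0.003 0 0.01;0 -0.003 0.003 0 0.01"

```text
time: 44.25
position: [0.4579, 0.0097, 0.0313]
tool_rot: [0.987, 0.161, -0.001, -0.0]
ft_force: [-0.0, 0.2, -2.1]
grip_width: 0.0203
grip_force: 40.0
```

```bash
python3 f.py
```

```text
[0.45791821 0.00967524 0.03132227] n -0.1369 s 0.4372 M_s -0.059 M_n -0.071 F_n 0.22 F_s 0.04 Fz -2.1
```

Passed the no-go edge. Down to the floor (R ≈ 0.023).

Call:
servo_tool --moves "0 0 0.004 0 0.01;0 0 0.007 0 0.01;0 0 0.009 0 0.01;0 0 0.011 0 0.01;0 0 0.011 0 0.01;0 0 0.011 0 0.01;0 0 0.011 0 0.01"

```text
time: 44.83
position: [0.4587, 0.0097, 0.0231]
tool_rot: [0.987, 0.161, 0.001, 0.0]
ft_force: [-2.6, 1.2, 22.3]
grip_width: 0.0206
grip_force: 40.0
```

Call:
servo_tool --moves "0 0 -0.02 0 0.01;0 0 -0.055 0 0.01;0 0 -0.09 0 0.01;0 0 -0.12 0 0.01;-0.013 0.0387 -0.12 0 0.01;-0.026 0.0774 -0.12 0 0.01;-0.039 0.1161 -0.12 0 0.01;-0.052 0.1548 -0.12 0 0.01;-0.065 0.1935 -0.12 0 0.01;-0.078 0.2322 -0.12 0 0.01"

```text
time: 45.67
position: [0.4571, -0.2369, 0.1406]
tool_rot: [0.987, 0.161, -0.0, -0.0]
ft_force: [0.6, 1.3, -1.5]
grip_width: 0.0208
grip_force: 40.0
```

Call:
servo_tool --moves "-0.013 0.0387 0 0 0.01;-0.026 0.0774 0 0 0.01;-0.039 0.1161 0 0 0.01;-0.052 0.155 0 0 0.01;-0.052 0.155 0 0 0.01;-0.052 0.155 0 0 0.01"

```text
time: 46.17
position: [0.4571, -0.4012, 0.14]
tool_rot: [0.987, 0.159, 0.0, -0.0]
ft_force: [0.3, 0.7, -2.0]
grip_width: 0.0208
grip_force: 40.0
```

Call:
servo_tool --moves "0 0 0.035 0 0.01;0 0 0.07 0 0.01;0 0 0.1 0 0.01;0 0 0.114 0 0.01;0 0 0.119 0 0.01;0 0 0.122 0 0.01;0 0 0.124 0 0.01;0 0 0.124 0 0.01"

```text
time: 46.83
position: [0.4568, -0.3956, 0.0185]
tool_rot: [0.987, 0.161, -0.001, -0.002]
ft_force: [-1.5, 1.7, 0.1]
grip_width: 0.0204
grip_force: 40.0
```

Touching. Release, rise, and look from both cameras.

Call:
servo_tool --moves "0 0 0 0 0.055;0 0 0 0 0.055;0 0 0 0 0.055;0 0 0 0 0.055;0 0 0 0 0.055;0 0 0 0 0.055;0 0 0 0 0.055;0 0 -0.035 0 0.055;0 0 -0.075 0 0.055;0 0 -0.11 0 0.055"

```text
time: 47.67
position: [0.4575, -0.3986, 0.1276]
tool_rot: [0.987, 0.161, -0.0, -0.001]
ft_force: [0.7, -0.2, 0.5]
grip_width: 0.0548
grip_force: 0.0
```

Call:
servo_tool --moves "0.13 -0.39 -0.05 0 0.055;0.13 -0.39 -0.05 0 0.055;0.13 -0.39 -0.05 0 0.055;0.13 -0.39 -0.05 0 0.055;0.13 -0.39 -0.05 0 0.055;0.13 -0.39 -0.05 0 0.055;0.13 -0.39 -0.05 0 0.055;0.13 -0.39 -0.05 0 0.055;0.13 -0.39 -0.05 0 0.055;0.13 -0.39 -0.05 0 0.055"

```text
time: 48.5
position: [0.4569, 0.0144, 0.1772]
tool_rot: [0.987, 0.161, 0.0, -0.0]
ft_force: [-0.2, 0.3, 0.1]
grip_width: 0.0549
grip_force: 0.0
```

```bash
python3 - <<'E'
from h import *
o=get_obs();print(o['time'],o['position'],o['grip_width'],o['ft_force'])
a=cams.camera('top');b=cams.camera('side')
cv2.imwrite('pics/fin.png',np.hstack([cv2.resize(a[80:330,70:500],None,fx=1.1,fy=1.1),cv2.resize(b[115:420,140:440],(315,275))]))
E
```

```text
48.5 [0.45688428 0.01435415 0.17723203] 0.05494459592515857 [-0.21596703  0.34213768  0.07911388]
```

View pics/fin.png

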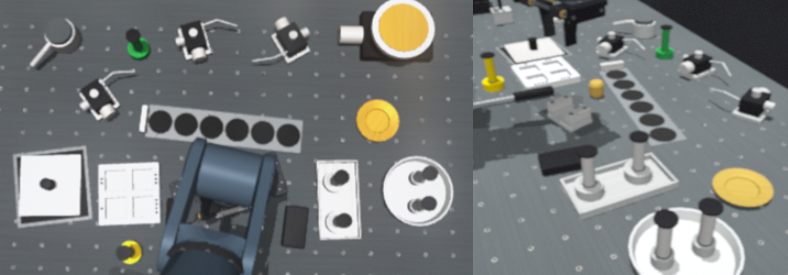

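The picture shows two pillars upright in the tray (340,178 and 340,222) and two in the dish (430,173 and 425,205). The infeed is empty, the cover is on its mat (48,184), and the bystanders are in place. I hand in.

```bash
python3 -c "
from rig import job
print(job.hand_in())"
```

```text
the job is handed in; nothing more can be done
None
```

I handed the job in at 48.5 s (no verdict returned): cover on its mat, pillars 1 and 3 gauged oversize and stand in the rework tray, 2 and 5 gauged undersize and stand in the scrap dish; stations 4 and 6 were empty, and no good ones turned up, so the rack is empty.

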